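Switch off the drying plate, tray up the hardware tins and lid them

TASK

The washed hardware tins on the drying plate are dry: before moving any of them, switch the plate off by turning its dial fully anticlockwise to the stop. Then lift every tin over (each has a handle) to stand upright on the floor of the wooden tray, and close each with the lid of its own shape, pressed home level in the tin; the number of tins varies, so a lid may be spare. Do not tip a tin over, and leave the screwdriver, wrench and jar where they are.

Things in the scene. Friction and masses are not known exactly. Their poses are not given: they have to be found in the camera images.
- tin_round: open tinplate tin, round, 68 mm across (60 inside), 60 mm high, walls and floor 4 mm, 0.16 kg. Origin: centre of underside; z up. Loop handle, 12 mm thick across y, stands out along the tin's own -x from the wall (x = -34 mm) to x = -68 mm, 20 to 56 mm high; pinch it from above across y near x = -54 mm. May be absent.
- tin_square: open tinplate tin, square, 66 mm by 66 mm outside (58 inside), 60 mm high, walls and floor 4 mm, 0.16 kg. Origin: centre of underside; z up. Loop handle, 12 mm thick across y, stands out along the tin's own -x from the wall (x = -33 mm) to x = -67 mm, 20 to 56 mm high; pinch it from above across y near x = -53 mm. May be absent.
- tin_hex: open tinplate tin, six-sided, 68 mm across its flats (60 inside), flats at its +x and -x, 60 mm high, walls and floor 4 mm, 0.16 kg. Origin: centre of underside; z up. Loop handle, 12 mm thick across y, stands out along the tin's own -x from the wall (x = -34 mm) to x = -68 mm, 20 to 56 mm high; pinch it from above across y near x = -54 mm. May be absent.
- tin_oblong: open tinplate tin, oblong, 56 mm along its x by 82 mm along its y outside (48 by 74 inside), 60 mm high, walls and floor 4 mm, 0.16 kg. Origin: centre of underside; z up. Loop handle, 12 mm thick across y, stands out along the tin's own -x from the wall (x = -28 mm) to x = -62 mm, 20 to 56 mm high; pinch it from above across y near x = -48 mm. May be absent.
- lid_round: lid of tin_round: round, 74 mm across, plug 54 mm, 10 mm deep (3 mm play each side in the tin). Cover plate, 10 to 14 mm high, rests on the tin's rim. Bar handle along own x, 44 mm long, 12 mm thick across y, 14 to 44 mm high. Origin: plug's underside centre (seated: 50 mm above the tin's origin). 0.08 kg. Seats with outlines lined up. Spare if its tin is absent.
- lid_square: lid of tin_square: square, 72 mm, plug 52 mm, 10 mm deep (3 mm play each side in the tin). Cover plate, 10 to 14 mm high, rests on the tin's rim. Bar handle along own x, 44 mm long, 12 mm thick across y, 14 to 44 mm high. Origin: plug's underside centre (seated: 50 mm above the tin's origin). 0.08 kg. Seats with outlines lined up. Spare if its tin is absent.
- lid_hex: lid of tin_hex: six-sided, 74 mm across flats, plug 54 mm, flats at its +x and -x, 10 mm deep (3 mm play each side in the tin). Cover plate, 10 to 14 mm high, rests on the tin's rim. Bar handle along own x, 44 mm long, 12 mm thick across y, 14 to 44 mm high. Origin: plug's underside centre (seated: 50 mm above the tin's origin). 0.08 kg. Seats with outlines lined up. Spare if its tin is absent.
- lid_oblong: lid of tin_oblong: oblong, 62 mm along its x by 88 mm along its y, plug 42 by 68 mm, 10 mm deep (3 mm play each side in the tin). Cover plate, 10 to 14 mm high, rests on the tin's rim. Bar handle along own x, 44 mm long, 12 mm thick across y, 14 to 44 mm high. Origin: plug's underside centre (seated: 50 mm above the tin's origin). 0.08 kg. Seats with outlines lined up. Spare if its tin is absent.
- plate: fixed grey drying plate, 215 mm square, flat steel top 35 mm above the bench, on which the tins stand at the start. Origin: centre of its underside.
- tray: fixed dark wooden tray, 250 mm along its x by 240 mm along its y outside, walls 5 mm thick and 15 mm high, floor 5 mm thick. Origin: centre of its underside. Room for four tins two by two (rows 125 mm apart along x, columns 108 mm along y) with all handles pointing to -x, which may overhang.
- control_box: fixed grey control box of the drying plate, 90 by 80 mm, 45 mm high, with the dial upright on its top centre. Origin: centre of its underside.
- dial (a joint): angle of the dial in rad: 0 at the anticlockwise stop (off), growing clockwise seen from above, up to 2.6. The dial's bar lies along the box's own x at 0, so at v its yaw is the box's yaw minus v. It stays where left; friction about 0.05 N m.
- dial_grip (a point): on the dial's axis, 75 mm above the bench: where to grip the dial's bar, which is 46 mm long, 14 mm thick, and stands from 53 to 85 mm above the bench (a 48 mm disc below that).
- screwdriver: yellow-handled screwdriver, 200 mm, lying beyond the work; bystander. Origin: its middle.
- wrench: wrench, 180 mm, lying beyond the work; bystander. Origin: its middle.
- jar: closed glass jar, 70 mm across, 90 mm high, beyond the work; bystander. Origin: centre of its underside.
There are look-alikes about, which are no part of the job. What is shaped like the lid_hex but turquoise or yellow is not meant. What is shaped like the tin_round but pink is not meant.

How it is judged:
By the outcome, as a careful person would: the job done as asked, in the order asked, and still so for the second after the job is handed in, with the robot touching nothing.
Of tin_round, tin_square, tin_hex, tin_oblong only 3 to 4 are there at a start; the rules pass over those that are not, and their reading is None.
At some moment in a run one of lid_round, lid_square, lid_hex, lid_oblong may be knocked a few centimetres aside while the robot is not near it.
It also fails if it takes over 210 s, if anything falls off the work surface, if the arm or the gripper's body presses on something with over 40 N, if the wrist force passes 120 N, or if a joint passes its speed limit or range.

ROBOT

A 6-joint arm with a two-finger parallel gripper is mounted at the origin on the work surface. World frame = base frame: x ahead of the robot, y to its left, z up, the work surface at z = 0. Lengths are in m, angles in rad, forces in N, time in s.
With the tool pointing down it reaches from about 0.35 to 0.775 m from the base axis. Payload 7.3 kg.
Tool frame: the origin (TCP) lies at the very end of the fingers, on their centre line; the grasp point (between the pads) lies 19 mm behind it; z points along the fingers, y is the line along which they close (so a half turn about z gives the same grasp; the last joint's range is limited). The gripper opens to 92 mm and grips with 3 to 60 N. Pads are 19 mm wide; open, the fingers measure 130 mm over their backs; the gripper's body (75 mm by 190 mm) begins 47 mm behind the grasp point.
Start: joints at [-1.251, 0.342, 1.524, -0, 1.275, -0.146], TCP at [0.236, -0.469, 0.227] pointing down, gripper open.
Joint ranges: [-2.53, 2.53], [-0.77, 2.02], [0.04, 2.7], [-1, 4.14], [0.28, 2.66], [-3.11, 3.11]. Speed limits (rad/s): [2.57, 2.57, 3.14, 3.14, 3.14, 3.14].

INTERFACE

Orientations are given as [roll, pitch, yaw] about the fixed x, y, z axes, in that order (R = Rz(yaw) Ry(pitch) Rx(roll)).
In Python, from cell import telemetry, eyes, job gives the robot as it stands.
- The arm moves only by the tool apply_moves, never from a script. Its arguments are lists of equal length, an entry for each row: "delta_pos": the shift along the world's x, y, z each as a share of 0.4 m, from -1 to 1, a list of three; "dr": the turn, a rotation vector about the world's x, y, z each as a share of 0.5 rad, from -1 to 1, a list of three; "jaw": the opening, from 0 (shut) to 1 (fully open). A call has 1 to 8 rows; each row is the pose to reach, as a shift and turn from the pose commanded when the call began; what a row does not reach only later rows make up. A row lasts 1/12 s, in which the tool goes at most 41.7 mm and 7.16 degrees, less where a joint would pass 70% of its speed; a pose out of reach is approached as far as the arm can. A call with a number of a shift or a turn outside -1 to 1 is refused whole. A call with a gripper value outside its range is refused whole. The fingers move at their own pace and stop on an object; "force" is the grip in N (left out, the last holds). Time passes only in rows, so rows that repeat a pose let the fingers close. It gives the time, the measured TCP pose, the force, the opening and the grip force at its end, in the units of the state.
- telemetry.observe(): the state, without advancing time (a new reading comes with each control period).
- eyes.read_camera(name): name is "scene" or "top" or "wrist"; returns the picture (480x640x3 uint8, red, green, blue); there is no depth.
- eyes.camera_model(name): a dict with "vertical_fov" (degrees; the focal length in pixels is half the picture's height over the tangent of half this angle, whatever the lens; pixels are square), "cx", "cy" (the principal point, pixels), "rvec" (rotation vector, rad) and "tvec" (3), from world to camera coordinates, as OpenCV has them; the wrist camera has in their place "hand_eye" (4x4, takes a point from camera to tool coordinates, whose origin is the TCP and whose axes are the flange's). Camera axes: x right, y down, z forward; pixel columns grow to the right and rows downward; lengths in m; the calibration is good to about 2 mm. A picture is of the moment at which its call begins: read the wrist's pose just before it. camera_model takes no time and is no camera call.
- job.hand_in(): hands the job in; it is judged then, once.
The state is a dict: "time": time; "qpos": joint angles; "qvel": joint speeds; "joint_efforts": joint torques, N m; "tool_pos": TCP position; "tool_rot": TCP orientation; "contact_force": force on the tool from outside, world axes, zero at the start; "torque": the same for the moment, N m; "opening": finger opening in m; "grip_force": force on a finger pad.
Only numpy, scipy, OpenCV 4.12 (cv2) and the standard library are available. Lean on these libraries where they do the work, as an engineer would, in place of code of your own. Each camera call takes 0.05 s, during which the arm holds its last target. There are 200 camera calls.

## Working session

There is one attempt and no reset: what is moved stays moved. The work goes in short steps, Python scripts to look and compute and a tool call to move; the robot and the scene stay as the last step left them, time stands still between calls to the robot, and variables do not carry over. Pictures are saved under pics/ and viewed, at most 14 in all, crops included, and the job is handed in when it is done.

Besides the shell and the picture viewer there is one more tool, called after ">>>" by a JSON object that holds its "api" and its "payload". apply_moves: Moves the arm, as the interface text tells. Its arguments: {"type":"object","properties":{"delta_pos":{"type":"array"},"dr":{"type":"array"},"jaw":{"type":"array"},"force":{"type":"number"}},"required":["delta_pos","dr","jaw"]}

```bash
ls; mkdir -p pics; cat > h.py <<'E'
import numpy as np, cv2
from scipy.spatial.transform import Rotation as R
from cell import telemetry, eyes, job
def cam(n, st=None):
    m=eyes.camera_model(n); f=240/np.tan(np.radians(m['vertical_fov'])/2)
    if 'rvec' in m:
        Rm=R.from_rotvec(np.ravel(m['rvec'])).as_matrix(); t=np.ravel(m['tvec'])
    else:
        st=st or telemetry.observe(); H=np.array(m['hand_eye'])
        T=np.eye(4);T[:3,:3]=R.from_euler('xyz',st['tool_rot']).as_matrix();T[:3,3]=st['tool_pos']
        W=np.linalg.inv(T@H); Rm=W[:3,:3]; t=W[:3,3]
    return f,m['cx'],m['cy'],Rm,t
def ray(c,u,v,z):
    f,cx,cy,Rm,t=c; o=-Rm.T@t; d=Rm.T@np.array([(u-cx)/f,(v-cy)/f,1]); return (o+d*(z-o[2])/d[2])
def proj(c,p):
    f,cx,cy,Rm,t=c; q=Rm@np.array(p)+t; return np.array([f*q[0]/q[2]+cx,f*q[1]/q[2]+cy])
def shot(n,fn):
    st=telemetry.observe(); im=eyes.read_camera(n); cv2.imwrite('pics/'+fn+'.png',im[:,:,::-1]); return im,cam(n,st)
E
python3 - <<'E'
from h import *
print(telemetry.observe())
for n in('top','scene','wrist'):
    print(eyes.camera_model(n)); im,c=shot(n,n+'0'); print(n,-c[3].T@c[4])
E
```

```text
pics
{'time': 0.0, 'qpos': array([-1.25097500e+00,  3.42718971e-01,  1.52500988e+00, -8.11159166e-06,
        1.27535698e+00, -1.45974687e-01]), 'qvel': array([-4.82070494e-05, -7.55649344e-04,  4.05961848e-04, -6.27544448e-04,
       -1.19302754e-03, -6.78158030e-04]), 'joint_efforts': array([-4.11077126e-03, -4.31256652e+01, -2.44223177e+01,  7.13164313e-02,
        5.61437826e-02, -1.08575796e-04]), 'tool_pos': array([ 0.23570056, -0.4686783 ,  0.22604938]), 'tool_rot': array([-3.14011423e+00, -2.09518459e-04,  4.65798224e-01]), 'contact_force': array([ 0.31719578,  0.71537213, -0.51530416]), 'torque': array([0.00191399, 0.02511933, 0.01634457]), 'grip_force': 0.0, 'opening': 0.09164310847998598}
{'vertical_fov': 45.48889601815898, 'cx': 319.24231335358763, 'cy': 242.71908934144884, 'rvec': array([ 2.11640088, -2.11227299,  0.2146453 ]), 'tvec': array([0.04811417, 0.60737746, 1.34829723])}
top [0.32309649 0.04821087 1.44305653]
{'vertical_fov': 49.622965211262034, 'cx': 316.3256333236742, 'cy': 231.56513391826482, 'rvec': array([ 0.9961279 ,  2.50916368, -0.95309203]), 'tvec': array([ 0.41598448, -0.28314973,  1.61747515])}
scene [1.20196519 0.63832779 1.00859309]
{'vertical_fov': 64.5407824884764, 'cx': 323.59563073810716, 'cy': 241.77420242944092, 'hand_eye': array([[ 3.04056067e-04, -9.50344091e-01, -3.11200926e-01,
         8.53536472e-02],
       [ 9.99999381e-01,  6.21916539e-04, -9.22165729e-04,
        -3.66163518e-05],
       [ 1.06991575e-03, -3.11200453e-01,  9.50343692e-01,
        -1.58110932e-01],
       [ 0.00000000e+00,  0.00000000e+00,  0.00000000e+00,
         1.00000000e+00]])}
wrist [ 0.31199878 -0.43055925  0.38425438]
```

View pics/top0.png

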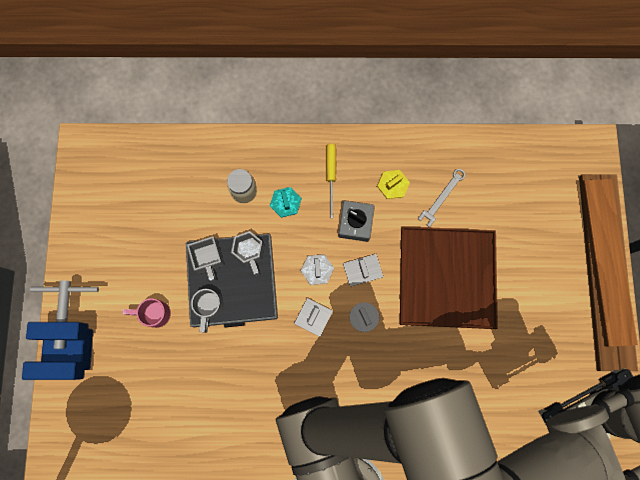

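View pics/scene0.png

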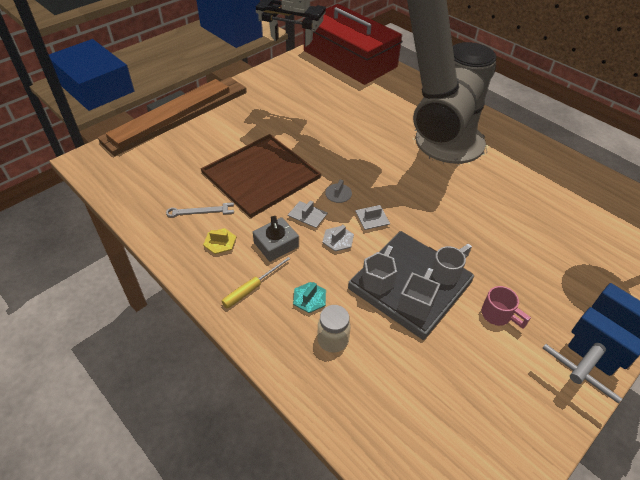

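Top view: plate around (232,280) with the square tin (205,253), hex tin (247,246) and round tin (206,302); no oblong tin. Lids: hex (317,268), rectangular (363,269) and (313,316), round (364,317). The dial is at (356,219) and the tray at (448,278). I'll enlarge the area.

```bash
python3 - <<'E'
from h import *
im=cv2.imread('pics/top0.png')
cv2.imwrite('pics/a.png',cv2.resize(im[195:345,180:400],None,fx=3.6,fy=3.6,interpolation=cv2.INTER_CUBIC))
c=cam('top')
hsv=cv2.cvtColor(im,cv2.COLOR_BGR2HSV)
m=cv2.inRange(hsv,(0,0,80),(180,60,255)); m[:195]=0;m[345:]=0;m[:,:180]=0;m[:,400:]=0
n,l,s,ce=cv2.connectedComponentsWithStats(m)
for i in range(1,n):
    if s[i,4]>150:
        p=np.argwhere(l==i)[:,::-1].astype(np.float32); r=cv2.minAreaRect(p)
        w=[ray(c,*q,.014)[:2] for q in cv2.boxPoints(r)]
        print(s[i],np.round(r[0],1),np.round(ray(c,*r[0],.014),3), 'sides',np.round([np.linalg.norm(w[0]-w[1]),np.linalg.norm(w[1]-w[2])],3),'ang',np.round(np.degrees(np.arctan2(*(w[1]-w[0])[::-1])),1))
for n_,z,(u,v) in [('dial',.085,(356,217)),('box',.045,(356,220)),('traybl',.015,(401,227)),('t2',.015,(495,231)),('t3',.015,(497,328)),('t4',.015,(400,326)),('plate',.035,(187,238)),('p',.035,(273,233)),('p',.035,(277,318)),('p',.035,(190,326))]:
    print(n_,np.round(ray(c,u,v,z),3))
E
```

```text
[339 201  35  38 740] [356.4 219.1] [ 0.679 -0.046  0.014] sides [0.09 0.08] ang -8.2
[231 231  31  44 684] [245.6 252. ] [0.593 0.236 0.014] sides [0.11  0.076] ang -2.8
[209 234  68  91 287] [239.4 278.8] [0.524 0.25  0.014] sides [0.173 0.218] ang -85.1
[186 237  35  44 734] [204.2 259.2] [0.574 0.341 0.014] sides [0.077 0.114] ang -72.6
[187 254  33  79 755] [203.4 292.5] [0.489 0.339 0.014] sides [0.077 0.198] ang -86.7
[300 255  34  30 735] [316.8 269.4] [0.548 0.055 0.014] sides [0.082 0.075] ang -25.9
[343 254  40  32 818] [362.6 269.7] [ 0.548 -0.06   0.014] sides [0.089 0.062] ang -73.8
[294 298  39  39 837] [313.3 316.9] [0.429 0.064 0.014] sides [0.071 0.074] ang -27.1
[350 303  29  29 648] [364. 317.] [ 0.429 -0.062  0.014] sides [0.07  0.069] ang -89.9
dial [ 0.667 -0.04   0.085]
box [ 0.669 -0.043  0.045]
traybl [ 0.658 -0.16   0.015]
t2 [ 0.648 -0.4    0.015]
t3 [ 0.403 -0.39   0.015]
t4 [ 0.407 -0.151  0.015]
plate [0.624 0.382 0.035]
p [0.638 0.166 0.035]
p [0.425 0.152 0.035]
p [0.405 0.364 0.035]
```

View pics/a.png

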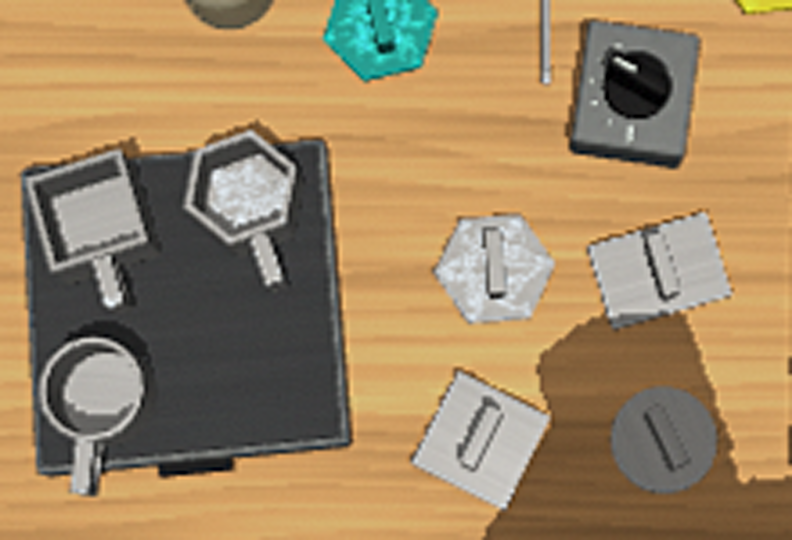

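The oblong lid (363,269) is the spare. The square lid is (313,316), hex (317,268), round (364,317). I'm heading to the dial first.

>>> {"api": "apply_moves", "payload": {"delta_pos": [[0.53, 0.53, 0], [0.53, 0.53, 0], [0.53, 0.53, 0], [0.53, 0.53, 0], [0.53, 0.53, 0], [0.53, 0.53, 0], [0.53, 0.53, 0], [0.53, 0.53, 0]], "dr": [[0, 0, 0], [0, 0, 0], [0, 0, 0], [0, 0, 0], [0, 0, 0], [0, 0, 0], [0, 0, 0], [0, 0, 0]], "jaw": [0.5, 0.5, 0.5, 0.5, 0.5, 0.5, 0.5, 0.5]}}

```text
time: 0.82
tool_pos: [0.451, -0.2526, 0.2266]
tool_rot: [-3.141, -0.002, 0.47]
contact_force: [-0.4, 0.2, -0.9]
opening: 0.0468
grip_force: 0.0
```

>>> {"api": "apply_moves", "payload": {"delta_pos": [[0.54, 0.53, 0], [0.54, 0.53, 0], [0.54, 0.53, 0], [0.54, 0.53, 0], [0.54, 0.53, 0], [0.54, 0.53, 0], [0.54, 0.53, 0], [0.54, 0.53, 0]], "dr": [[0, 0, 0], [0, 0, 0], [0, 0, 0], [0, 0, 0], [0, 0, 0], [0, 0, 0], [0, 0, 0], [0, 0, 0]], "jaw": [0.5, 0.5, 0.5, 0.5, 0.5, 0.5, 0.5, 0.5]}}

```text
time: 1.48
tool_pos: [0.6664, -0.0407, 0.2255]
tool_rot: [-3.14, -0.001, 0.47]
contact_force: [-1.0, 0.8, -0.0]
opening: 0.046
grip_force: 0.0
```

```bash
python3 - <<'E'
from h import *
s=telemetry.observe(); print(s['time'],s['tool_pos'],s['tool_rot'],s['opening'])
im,c=shot('wrist','w1')
top=eyes.read_camera('top'); cv2.imwrite('pics/top1.png',top[:,:,::-1])
print(proj(c,[.664,-.043,.085]))
E
```

```text
1.4833 [ 0.66644682 -0.0406531   0.22547028] [-3.14024320e+00 -9.77198379e-04  4.69714039e-01] 0.046019194609995866
[325.42880002 231.29345876]
```

View pics/w1.png

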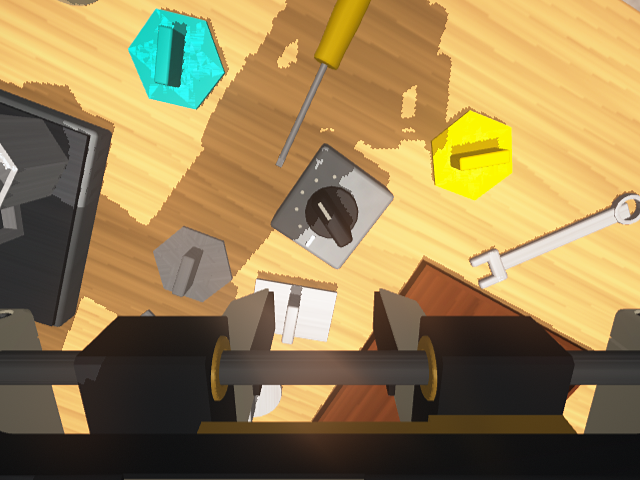

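Wrist view: the dial bar runs from (318,204) to (348,243), centred near (333,224). The box's top corners are about (324,145), (393,196), (338,268) and (273,224).

```bash
python3 - <<'E'
from h import *
s=telemetry.observe(); c=cam('wrist',s)
im=cv2.imread('pics/w1.png')
cv2.imwrite('pics/b.png',cv2.resize(im[140:275,260:405],None,fx=4,fy=4,interpolation=cv2.INTER_CUBIC))
for u,v in[(324,145),(393,196),(338,268),(273,224)]: print(ray(c,u,v,.045).round(3))
a=ray(c,318,204,.085);b=ray(c,348,243,.085); print(a,b,np.linalg.norm(a-b),np.degrees(np.arctan2(*(a-b)[1::-1])))
c=cam('top')
im=cv2.imread('pics/top1.png')
E
```

```text
[ 0.72  -0.015  0.045]
[ 0.709 -0.09   0.045]
[ 0.624 -0.079  0.045]
[ 0.636 -0.005  0.045]
[ 0.67961963 -0.03009087  0.085     ] [ 0.66146525 -0.06694669  0.085     ] 0.041084468253403936 63.77613953493939
```

View pics/b.png

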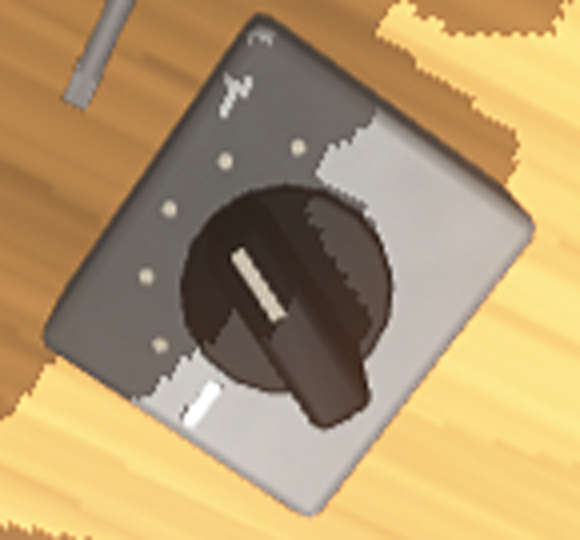

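```bash
python3 - <<'E'
from h import *
s=telemetry.observe(); c=cam('wrist',s)
a=ray(c,318.9,203,.085);b=ray(c,329.5,219.5,.085); print(a,b,np.linalg.norm(a-b),np.degrees(np.arctan2(*(a-b)[1::-1])))
o=ray(c,260+200/4,140+405/4,.045);k=np.array([.671,-.046,.045]);print(o,np.degrees(np.arctan2(*(o-k)[1::-1])))
print((proj(c,[.671,-.046,.085])-[260,140])*4,(proj(c,[.671,-.046,.053])-[260,140])*4)
E
```

```text
[ 0.68067374 -0.03036709  0.085     ] [ 0.67239235 -0.04414226  0.085     ] 0.01607285305641666 58.986463353077134
[ 0.6362064  -0.04276545  0.045     ] 174.68882235350682
[283.00795234 327.93139701] [280.72230087 290.22056673]
```

>>> {"api": "apply_moves", "payload": {"delta_pos": [[0.011, -0.013, -0.1], [0.011, -0.013, -0.2], [0.011, -0.013, -0.25], [0.011, -0.013, -0.3], [0.011, -0.013, -0.3]], "dr": [[0, 0, 0.25], [0, 0, 0.5], [0, 0, 0.75], [0, 0, 1.0], [0, 0, 1.0]], "jaw": [0.5, 0.5, 0.5, 0.5, 0.5]}}

```text
time: 2.0
tool_pos: [0.6645, -0.0516, 0.1018]
tool_rot: [-3.133, 0.004, 0.969]
contact_force: [-0.8, 0.1, -0.8]
opening: 0.046
grip_force: 0.0
```

>>> {"api": "apply_moves", "payload": {"delta_pos": [[0, 0, -0.06], [0, 0, -0.115], [0, 0, -0.115], [0, 0, -0.115], [0, 0, -0.115], [0, 0, -0.115], [0, 0, -0.115], [0, 0, -0.115]], "dr": [[0, 0, 0.12], [0, 0, 0.12], [0, 0, 0.12], [0, 0, 0.12], [0, 0, 0.12], [0, 0, 0.12], [0, 0, 0.12], [0, 0, 0.12]], "jaw": [0.5, 0.5, 0.5, 0, 0, 0, 0, 0], "force": 25}}

```text
time: 2.67
tool_pos: [0.6688, -0.0504, 0.0621]
tool_rot: [3.14, -0.001, 1.025]
contact_force: [-0.0, -0.1, -0.4]
opening: 0.0174
grip_force: 0.0
```

>>> {"api": "apply_moves", "payload": {"delta_pos": [[0.005, 0.011, -0.01], [0.005, 0.011, -0.01], [0.005, 0.011, -0.01], [0.005, 0.011, -0.01]], "dr": [[0, 0, 0], [0, 0, 0], [0, 0, 0], [0, 0, 0]], "jaw": [0, 0, 0, 0], "force": 25}}

```text
time: 3.0
tool_pos: [0.6707, -0.0481, 0.0597]
tool_rot: [3.138, 0.002, 1.025]
contact_force: [-6.6, -7.3, 13.8]
opening: 0.0138
grip_force: 25.0
```

>>> {"api": "apply_moves", "payload": {"delta_pos": [[0, 0, 0], [0, 0, 0], [0, 0, 0], [0, 0, 0], [0, 0, 0]], "dr": [[0, 0, 0.2], [0, 0, 0.4], [0, 0, 0.6], [0, 0, 0.8], [0, 0, 1.0]], "jaw": [0, 0, 0, 0, 0]}}

```text
time: 3.42
tool_pos: [0.6724, -0.0486, 0.0597]
tool_rot: [3.135, 0.004, 1.53]
contact_force: [1.6, -8.9, 10.1]
opening: 0.0141
grip_force: 25.0
```

```bash
python3 -c "
from h import *
s=telemetry.observe(); print({k:np.round(s[k],3) for k in ['tool_pos','tool_rot','contact_force','torque','opening','grip_force','qpos']})"
```

```text
{'tool_pos': array([ 0.672, -0.049,  0.06 ]), 'tool_rot': array([3.135, 0.004, 1.53 ]), 'contact_force': array([ 1.556, -8.875, 10.139]), 'torque': array([-1.29 , -0.175, -0.068]), 'opening': np.float64(0.014), 'grip_force': np.float64(25.01), 'qpos': array([-0.184,  0.761,  1.274, -0.003,  1.099, -0.142])}
```

>>> {"api": "apply_moves", "payload": {"delta_pos": [[0, 0, 0], [0, 0, 0], [0, 0, 0], [0, 0, 0], [0, 0, 0]], "dr": [[0, 0, 0.2], [0, 0, 0.4], [0, 0, 0.6], [0, 0, 0.8], [0, 0, 1.0]], "jaw": [0, 0, 0, 0, 0]}}

```text
time: 3.83
tool_pos: [0.6741, -0.0482, 0.0598]
tool_rot: [3.134, 0.008, 2.03]
contact_force: [8.0, -6.2, 6.3]
opening: 0.0138
grip_force: 25.0
```

>>> {"api": "apply_moves", "payload": {"delta_pos": [[0, 0, 0], [0, 0, 0], [0, 0, 0], [0, 0, 0], [0, 0, 0]], "dr": [[0, 0, 0.2], [0, 0, 0.4], [0, 0, 0.6], [0, 0, 0.8], [0, 0, 0.8]], "jaw": [0, 0, 0, 0, 0]}}

```text
time: 4.25
tool_pos: [0.6753, -0.0474, 0.0598]
tool_rot: [3.135, 0.012, 2.43]
contact_force: [11.2, -4.9, 3.7]
opening: 0.014
grip_force: 25.0
```

```bash
python3 -c "
from h import *
s=telemetry.observe(); print({k:np.round(s[k],3) for k in ['tool_pos','tool_rot','contact_force','torque','opening','grip_force','qpos']})"
```

```text
{'tool_pos': array([ 0.675, -0.047,  0.06 ]), 'tool_rot': array([3.135, 0.012, 2.43 ]), 'contact_force': array([11.213, -4.858,  3.707]), 'torque': array([-0.557, -1.65 ,  0.048]), 'opening': np.float64(0.014), 'grip_force': np.float64(25.0), 'qpos': array([-1.830e-01,  7.620e-01,  1.272e+00, -1.000e-03,  1.095e+00,
       -1.042e+00])}
```

>>> {"api": "apply_moves", "payload": {"delta_pos": [[0, 0, 0], [0, 0, 0], [0, 0, 0], [0, 0, 0], [0, 0, 0]], "dr": [[0, 0, 0.2], [0, 0, 0.4], [0, 0, 0.6], [0, 0, 0.8], [0, 0, 1.0]], "jaw": [0, 0, 0, 0, 0]}}

```text
time: 4.67
tool_pos: [0.676, -0.0458, 0.0598]
tool_rot: [3.139, 0.014, 2.93]
contact_force: [15.0, 1.7, 2.7]
opening: 0.0138
grip_force: 25.0
```

```bash
python3 -c "
from h import *
s=telemetry.observe(); print({k:np.round(s[k],3) for k in ['tool_rot','contact_force','torque']})"
```

```text
{'tool_rot': array([3.139, 0.014, 2.93 ]), 'contact_force': array([15.029,  1.735,  2.734]), 'torque': array([ 0.494, -2.23 , -0.027])}
```

>>> {"api": "apply_moves", "payload": {"delta_pos": [[0, 0, 0], [0, 0, 0], [0, 0, 0], [0, 0, 0]], "dr": [[0, 0, 0.1], [0, 0, 0.2], [0, 0, 0.3], [0, 0, 0.3]], "jaw": [0, 0, 0, 0]}}

```text
time: 5.0
tool_pos: [0.6758, -0.0455, 0.0597]
tool_rot: [3.141, 0.014, 3.077]
contact_force: [13.2, 1.5, 2.4]
opening: 0.0149
grip_force: 26.0
```

```bash
python3 -c "
from h import *
s=telemetry.observe(); print({k:np.round(s[k],3) for k in ['tool_pos','tool_rot','contact_force','torque','opening']})"
```

```text
{'tool_pos': array([ 0.676, -0.046,  0.06 ]), 'tool_rot': array([3.141, 0.014, 3.077]), 'contact_force': array([13.181,  1.506,  2.37 ]), 'torque': array([ 0.486, -2.227, -0.584]), 'opening': np.float64(0.015)}
```

The torque rose to -0.58 N·m at the stop, so the dial is off. Releasing and moving to the plate.

>>> {"api": "apply_moves", "payload": {"delta_pos": [[0, 0, 0], [0, 0, 0], [0, 0, 0], [0, 0, 0.1], [0, 0, 0.2], [0, 0, 0.3], [0, 0, 0.4], [0, 0, 0.48]], "dr": [[0, 0, 0], [0, 0, 0], [0, 0, 0], [0, 0, 0], [0, 0, 0], [0, 0, 0], [0, 0, 0], [0, 0, 0]], "jaw": [0.5, 0.5, 0.5, 0.5, 0.5, 0.5, 0.5, 0.5]}}

```text
time: 5.67
tool_pos: [0.6701, -0.0459, 0.252]
tool_rot: [-3.141, 0.002, 3.076]
contact_force: [1.6, 0.3, -0.4]
opening: 0.0457
grip_force: 0.0
```

```bash
python3 -c "
from h import *
im,c=shot('wrist','w2'); im,c=shot('top','top2')
s=telemetry.observe(); c=cam('wrist',s); print(s['tool_pos'],proj(c,[.671,-.046,.085]))
c=cam('top'); u=proj(c,[.671,-.046,.06]);print(u)
"
```

```text
[ 0.67224499 -0.0461854   0.25591741] [323.30218644 213.73418642]
[357.58754856 217.86226417]
```

>>> {"api": "apply_moves", "payload": {"delta_pos": [[-0.27, 0.77, 0.05], [-0.27, 0.77, 0.05], [-0.27, 0.77, 0.05], [-0.27, 0.77, 0.05], [-0.27, 0.77, 0.05], [-0.27, 0.77, 0.05], [-0.27, 0.77, 0.05], [-0.27, 0.77, 0.05]], "dr": [[0, 0, 0], [0, 0, 0], [0, 0, 0], [0, 0, 0], [0, 0, 0], [0, 0, 0], [0, 0, 0], [0, 0, 0]], "jaw": [0.5, 0.5, 0.5, 0.5, 0.5, 0.5, 0.5, 0.5]}}

```text
time: 6.43
tool_pos: [0.5603, 0.2644, 0.2679]
tool_rot: [-3.141, -0.002, 3.077]
contact_force: [0.7, 0.5, -0.9]
opening: 0.046
grip_force: 0.0
```

>>> {"api": "apply_moves", "payload": {"delta_pos": [[0, 0, 0], [0, 0, 0], [0, 0, 0]], "dr": [[0, 0, 0], [0, 0, 0], [0, 0, 0]], "jaw": [0.5, 0.5, 0.5]}}

```text
time: 6.68
tool_pos: [0.562, 0.2616, 0.2678]
tool_rot: [-3.14, -0.001, 3.076]
contact_force: [-0.2, -0.6, -0.7]
opening: 0.0459
grip_force: 0.0
```

```bash
python3 -c "
from h import *
im,c=shot('wrist','w3');a=cv2.imread('pics/w2.png')[:300,:]
b=cv2.imread('pics/w3.png')
cv2.imwrite('pics/c.png',np.vstack([cv2.resize(a,(426,200)),cv2.resize(b[:,:],(426,320))]))
s=telemetry.observe();print(s['tool_pos'],s['tool_rot'])
"
```

```text
[0.56233908 0.26101378 0.26794621] [-3.14062313e+00 -1.15721203e-03  3.07487763e+00]
```

View pics/c.png

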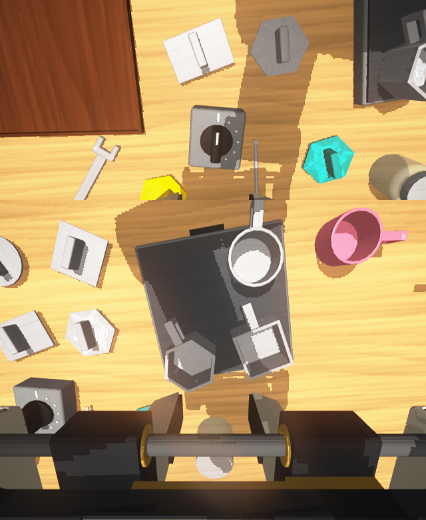

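The dial now points along the box's x axis, so it is off. Next I'm enlarging the tins in the w3 view.

```bash
python3 -c "
from h import *
b=cv2.imread('pics/w3.png')[0:300,215:455]
cv2.imwrite('pics/d.png',cv2.resize(b,None,fx=2,fy=2,interpolation=cv2.INTER_CUBIC))
"
```

```text
(no output)
```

View pics/d.png

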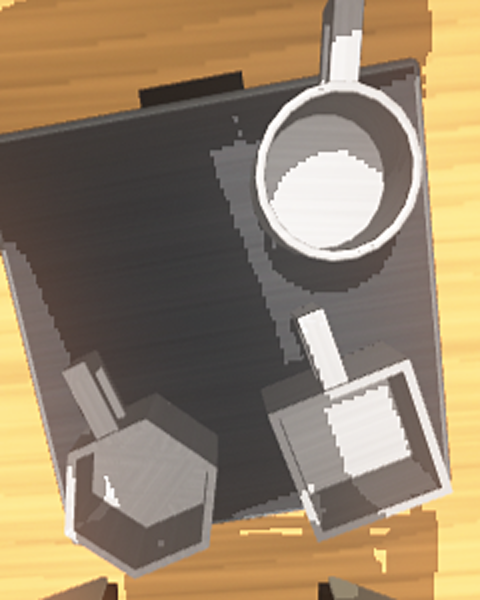

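```bash
cat > m.py <<'E'
from h import *
c=cam('wrist')
P=lambda l,z:np.array([ray(c,215+u/2,v/2,z)[:2] for u,v in l])
a=lambda d:round(np.degrees(np.arctan2(d[1],d[0])),1)
e=P([(256,171),(421,171),(338,82),(338,262)],.095);print('round',e.round(3).tolist(),e.mean(0))
h=P([(348,32),(344,80)],.091);print(a(h[1]-h[0]),h.round(3), a(e.mean(0)-h.mean(0)))
q=P([(275,413),(410,360),(451,490),(322,538)],.095);print('sq',q.mean(0),[round(np.linalg.norm(q[i]-q[i-1]),3) for i in range(4)],a(q[3]-q[0]),a(q[2]-q[1]),a(q[1]-q[0])+90)
h=P([(311,316),(334,388)],.091);print(a(h[1]-h[0]),h.round(3),a(q.mean(0)-h.mean(0)))
x=P([(68,468),(150,428),(217,468),(210,547),(136,577),(70,538)],.095);print('hex',x.mean(0),[round(np.linalg.norm(x[i]-x[i-1]),3) for i in range(6)],[a(x[i]-x[i-1]) for i in range(6)])
h=P([(80,362),(105,434)],.091);print(a(h[1]-h[0]),h.round(3),a(x.mean(0)-h.mean(0)))
E
python3 m.py
```

```text
round [[0.454, 0.284], [0.459, 0.351], [0.424, 0.318], [0.492, 0.317]] [0.45730053 0.31749299]
-6.2 [[0.406 0.323]
 [0.423 0.321]] -5.9
sq [0.57535084 0.32725889] [np.float64(0.064), np.float64(0.063), np.float64(0.064), np.float64(0.063)] 17.6 17.7 198.2
16.2 [[0.514 0.305]
 [0.546 0.315]] 20.7
hex [0.59414541 0.22438792] [np.float64(0.034), np.float64(0.042), np.float64(0.035), np.float64(0.039), np.float64(0.039), np.float64(0.036)] [np.float64(174.3), np.float64(112.5), np.float64(54.2), np.float64(-8.7), np.float64(-70.2), np.float64(-127.3)]
12.5 [[0.527 0.203]
 [0.56  0.211]] 19.1
```

>>> {"api": "apply_moves", "payload": {"delta_pos": [[-0.049, -0.134, -0.08], [-0.049, -0.134, -0.16], [-0.049, -0.134, -0.22], [-0.049, -0.134, -0.275], [-0.049, -0.134, -0.275], [-0.049, -0.134, -0.275]], "dr": [[0, 0, 0.24], [0, 0, 0.48], [0, 0, 0.72], [0, 0, 0.72], [0, 0, 0.72], [0, 0, 0.72]], "jaw": [0.45, 0.45, 0.45, 0.45, 0.45, 0.45]}}

```text
time: 7.23
tool_pos: [0.5427, 0.207, 0.1581]
tool_rot: [3.141, -0.002, -2.85]
contact_force: [-0.4, -0.2, 0.4]
opening: 0.0409
grip_force: 0.0
```

```bash
python3 -c "
from h import *
im,c=shot('wrist','w4')
s=telemetry.observe();print(s['tool_pos'],s['tool_rot'])
print(proj(c,list(s['tool_pos'][:2])+[.091]))
cv2.imwrite('pics/w4c.png',im[60:420,120:520,::-1])
"
```

```text
[0.54360878 0.20764988 0.15960572] [-3.14152982e+00  8.89340350e-04 -2.84968690e+00]
[323.52583723 259.65987944]
```

View pics/w4c.png

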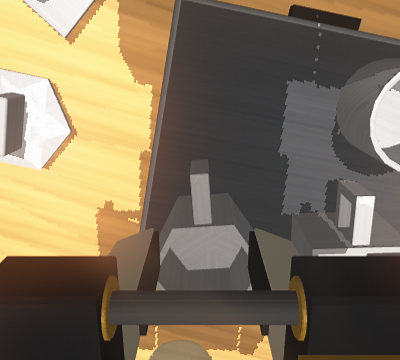

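Wrist crop: the handle runs from (200,160) to (203,225), and the grasp point lies on it at (203,200). Descending, gripping and lifting.

>>> {"api": "apply_moves", "payload": {"delta_pos": [[0, 0, -0.1], [0, 0, -0.18], [0, 0, -0.254], [0, 0, -0.254], [0, 0, -0.254], [0, 0, -0.254], [0, 0, -0.254], [0, 0, -0.254]], "dr": [[0, 0, 0], [0, 0, 0], [0, 0, 0], [0, 0, 0], [0, 0, 0], [0, 0, 0], [0, 0, 0], [0, 0, 0]], "jaw": [0.45, 0.45, 0.45, 0.45, 0, 0, 0, 0], "force": 35}}

```text
time: 7.95
tool_pos: [0.5441, 0.2089, 0.0596]
tool_rot: [-3.141, 0.004, -2.847]
contact_force: [-0.5, 0.4, 0.4]
opening: 0.0192
grip_force: 0.5
```

>>> {"api": "apply_moves", "payload": {"delta_pos": [[0, 0, 0], [0, 0, 0], [0, 0, 0.02], [0, 0, 0.06], [0, 0, 0.13], [0, 0, 0.2], [0, 0, 0.28], [0, 0, 0.28]], "dr": [[0, 0, 0], [0, 0, 0], [0, 0, 0], [0, 0, 0], [0, 0, 0], [0, 0, 0], [0, 0, 0], [0, 0, 0]], "jaw": [0, 0, 0, 0, 0, 0, 0, 0], "force": 35}}

```text
time: 8.62
tool_pos: [0.5455, 0.2093, 0.1761]
tool_rot: [-3.141, 0.011, -2.847]
contact_force: [1.9, 0.2, 0.2]
opening: 0.0117
grip_force: 35.0
```

>>> {"api": "apply_moves", "payload": {"delta_pos": [[0, -0.06, 0], [0, -0.15, 0], [0, -0.24, 0], [0, -0.33, 0], [0, -0.42, 0], [0, -0.51, 0], [0, -0.6, 0], [0, -0.68, 0]], "dr": [[0, 0, 0], [0, 0, -0.1], [0, 0, -0.2], [0, 0, -0.3], [0, 0, -0.4], [0, 0, -0.5], [0, 0, -0.6], [0, 0, -0.67]], "jaw": [0, 0, 0, 0, 0, 0, 0, 0]}}

```text
time: 9.28
tool_pos: [0.542, -0.0655, 0.1693]
tool_rot: [-3.142, -0.0, 3.098]
contact_force: [1.1, 0.4, -1.8]
opening: 0.0115
grip_force: 35.0
```

>>> {"api": "apply_moves", "payload": {"delta_pos": [[-0.01, -0.09, 0], [-0.02, -0.18, 0], [-0.02, -0.27, 0], [-0.026, -0.36, 0], [-0.026, -0.45, 0], [-0.026, -0.54, 0], [-0.026, -0.62, 0], [-0.026, -0.665, 0]], "dr": [[0, 0, 0], [0, 0, 0], [0, 0, 0], [0, 0, 0], [0, 0, 0], [0, 0, 0], [0, 0, 0], [0, 0, 0]], "jaw": [0, 0, 0, 0, 0, 0, 0, 0]}}

```text
time: 9.95
tool_pos: [0.5314, -0.3331, 0.1689]
tool_rot: [-3.141, -0.0, 3.098]
contact_force: [0.2, -0.7, -2.0]
opening: 0.0114
grip_force: 35.0
```

>>> {"api": "apply_moves", "payload": {"delta_pos": [[0, 0, -0.05], [0, 0, -0.13], [0, 0, -0.2], [0, 0, -0.27], [0, 0, -0.32], [0, 0, -0.34], [0, 0, -0.35], [0, 0, -0.35]], "dr": [[0, 0, 0], [0, 0, 0], [0, 0, 0], [0, 0, 0], [0, 0, 0], [0, 0, 0], [0, 0, 0], [0, 0, 0]], "jaw": [0, 0, 0, 0, 0, 0, 0, 0]}}

```text
time: 10.62
tool_pos: [0.5318, -0.3291, 0.0297]
tool_rot: [3.141, -0.001, 3.101]
contact_force: [0.4, -0.4, -1.2]
opening: 0.0116
grip_force: 35.0
```

```bash
python3 -c "
from h import *
im,c=shot('scene','s5');im2,c=shot('wrist','w5');im3,c=shot('top','t5')
cv2.imwrite('pics/e.png',np.hstack([cv2.resize(im[110:310,180:400],(440,400)),cv2.resize(im3[210:350,370:530],(360,400))])[:,:,::-1])
s=telemetry.observe();print(s['tool_pos'],s['tool_rot'],s['contact_force'],s['torque'])
"
```

```text
[ 0.53282137 -0.32990307  0.03017835] [-3.14055213e+00  1.55117927e-03  3.10080801e+00] [-0.25189898 -0.99066833 -1.28510464] [ 0.17579839 -0.15666498 -0.01484944]
```

View pics/e.png

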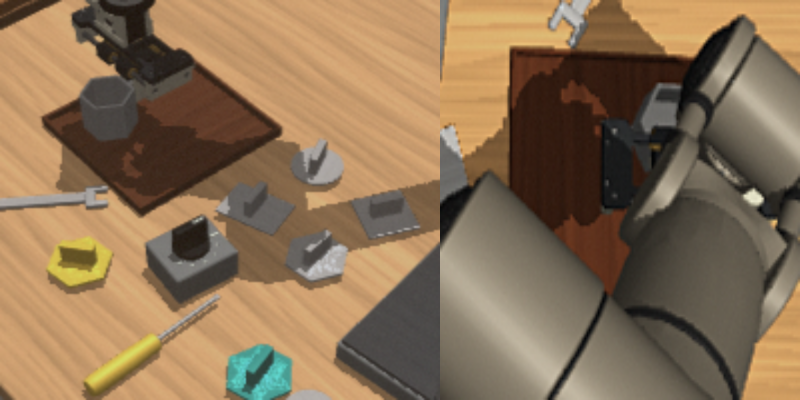

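The hex tin stands upright in its slot. Releasing it and going for the square tin.

>>> {"api": "apply_moves", "payload": {"delta_pos": [[0, 0, -0.004], [0, 0, -0.004], [0, 0, -0.004], [0, 0, -0.004], [0, 0, 0.05], [0, 0, 0.13], [0, 0, 0.23], [0, 0, 0.33]], "dr": [[0, 0, 0], [0, 0, 0], [0, 0, 0], [0, 0, 0], [0, 0, 0], [0, 0, 0], [0, 0, 0], [0, 0, 0]], "jaw": [0, 0.3, 0.3, 0.3, 0.3, 0.3, 0.4, 0.4]}}

```text
time: 11.43
tool_pos: [0.5318, -0.3291, 0.162]
tool_rot: [3.14, -0.001, 3.101]
contact_force: [1.1, -1.1, 0.5]
opening: 0.0349
grip_force: 0.0
```

>>> {"api": "apply_moves", "payload": {"delta_pos": [[0, 0.8, 0], [0, 0.8, 0], [0, 0.8, 0], [0, 0.8, 0], [0, 0.8, 0], [0, 0.8, 0], [0, 0.8, 0], [0, 0.8, 0]], "dr": [[0, 0, 0], [0, 0, 0.1], [0, 0, 0.2], [0, 0, 0.3], [0, 0, 0.4], [0, 0, 0.5], [0, 0, 0.6], [0, 0, 0.69]], "jaw": [0.45, 0.45, 0.45, 0.45, 0.45, 0.45, 0.45, 0.45]}}

```text
time: 12.1
tool_pos: [0.5317, -0.0061, 0.1614]
tool_rot: [3.141, 0.001, -2.834]
contact_force: [1.4, -0.6, 0.5]
opening: 0.041
grip_force: 0.0
```

>>> {"api": "apply_moves", "payload": {"delta_pos": [[-0.02, 0.8, 0], [-0.02, 0.8, 0], [-0.02, 0.8, 0], [-0.02, 0.8, 0], [-0.02, 0.8, 0], [-0.02, 0.8, 0], [-0.02, 0.8, 0], [-0.02, 0.8, 0]], "dr": [[0, 0, 0], [0, 0, 0], [0, 0, 0], [0, 0, 0], [0, 0, 0], [0, 0, 0], [0, 0, 0], [0, 0, 0]], "jaw": [0.45, 0.45, 0.45, 0.45, 0.45, 0.45, 0.45, 0.45]}}

```text
time: 12.77
tool_pos: [0.5235, 0.3142, 0.1613]
tool_rot: [3.141, 0.001, -2.836]
contact_force: [1.5, -0.4, 0.3]
opening: 0.0412
grip_force: 0.0
```

>>> {"api": "apply_moves", "payload": {"delta_pos": [[0, 0, 0], [0, 0, 0], [0, 0, 0]], "dr": [[0, 0, 0], [0, 0, 0], [0, 0, 0]], "jaw": [0.45, 0.45, 0.45]}}

```text
time: 13.02
tool_pos: [0.5241, 0.31, 0.1609]
tool_rot: [-3.141, -0.001, -2.837]
contact_force: [0.3, 0.1, 0.4]
opening: 0.0412
grip_force: 0.0
```

```bash
python3 -c "
from h import *
im,c=shot('wrist','w6');im3,c3=shot('top','t6')
s=telemetry.observe();print(s['tool_pos'],s['tool_rot'])
p=proj(c,[.525,.31,.091]);print(p-[120,60],proj(c,[.555,.3195,.091])-[120,60],proj(c,[.511,.3055,.091])-[120,60])
cv2.imwrite('pics/w6c.png',np.hstack([im[60:420,120:520],cv2.resize(im3[210:345,380:530],(400,360))])[:,:,::-1])
"
```

```text
[0.52446353 0.30916773 0.16118197] [-3.14137193e+00 -3.18162967e-04 -2.83894707e+00]
[202.66277847 197.65497648] [202.78874279 242.00085986] [202.49916149 175.68985045]
```

View pics/w6c.png

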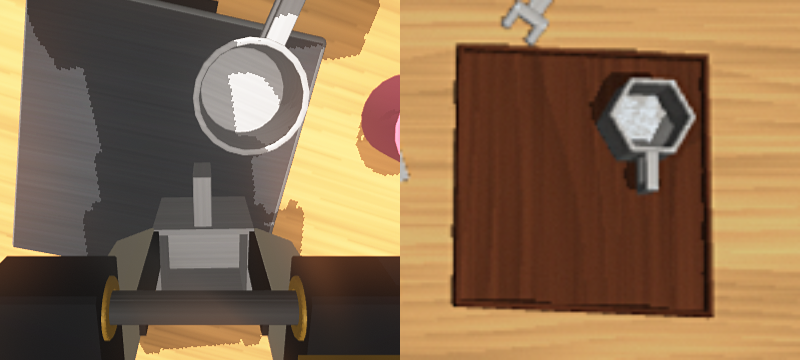

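Square handle is centred between the fingers (202,178–225) and the hex tin stands well in the tray.

>>> {"api": "apply_moves", "payload": {"delta_pos": [[0, 0, -0.1], [0, 0, -0.18], [0, 0, -0.257], [0, 0, -0.257], [0, 0, -0.257], [0, 0, -0.257], [0, 0, -0.257], [0, 0, -0.257]], "dr": [[0, 0, 0], [0, 0, 0], [0, 0, 0], [0, 0, 0], [0, 0, 0], [0, 0, 0], [0, 0, 0], [0, 0, 0]], "jaw": [0.45, 0.45, 0.45, 0.45, 0, 0, 0, 0], "force": 35}}

```text
time: 13.78
tool_pos: [0.5255, 0.3108, 0.0607]
tool_rot: [3.141, 0.004, -2.838]
contact_force: [-0.2, -0.3, 1.3]
opening: 0.0192
grip_force: 0.0
```

>>> {"api": "apply_moves", "payload": {"delta_pos": [[0, 0, 0], [0, 0, 0], [0, 0, 0.02], [0, 0, 0.06], [0, 0, 0.13], [0, 0, 0.2], [0, 0, 0.28], [0, 0, 0.28]], "dr": [[0, 0, 0], [0, 0, 0], [0, 0, 0], [0, 0, 0], [0, 0, 0], [0, 0, 0], [0, 0, 0], [0, 0, 0]], "jaw": [0, 0, 0, 0, 0, 0, 0, 0]}}

```text
time: 14.45
tool_pos: [0.5268, 0.3119, 0.1774]
tool_rot: [3.14, 0.011, -2.837]
contact_force: [1.4, 0.0, 0.5]
opening: 0.0118
grip_force: 35.0
```

```bash
python3 -c "
from h import *
s=telemetry.observe();print(s['tool_pos'],s['tool_rot'],s['opening'],s['grip_force'])"
```

```text
[0.52680241 0.31192023 0.17744948] [ 3.14023446  0.01094878 -2.83702828] 0.011794060283961424 34.989530593156815
```

>>> {"api": "apply_moves", "payload": {"delta_pos": [[0, -0.06, 0], [0, -0.15, 0], [0, -0.24, 0], [0, -0.33, 0], [0, -0.42, 0], [0, -0.51, 0], [0, -0.6, 0], [0, -0.68, 0]], "dr": [[0, 0, 0], [0, 0, -0.1], [0, 0, -0.2], [0, 0, -0.3], [0, 0, -0.4], [0, 0, -0.5], [0, 0, -0.6], [0, 0, -0.69]], "jaw": [0, 0, 0, 0, 0, 0, 0, 0]}}

```text
time: 15.12
tool_pos: [0.5234, 0.0366, 0.1701]
tool_rot: [-3.142, -0.001, 3.098]
contact_force: [0.4, -0.8, -1.9]
opening: 0.0118
grip_force: 35.0
```

>>> {"api": "apply_moves", "payload": {"delta_pos": [[0.01, -0.09, 0], [0.02, -0.18, 0], [0.03, -0.27, 0], [0.035, -0.36, 0], [0.038, -0.45, 0], [0.038, -0.54, 0], [0.038, -0.62, 0], [0.038, -0.649, 0]], "dr": [[0, 0, 0], [0, 0, 0], [0, 0, 0], [0, 0, 0], [0, 0, 0], [0, 0, 0], [0, 0, 0], [0, 0, 0]], "jaw": [0, 0, 0, 0, 0, 0, 0, 0]}}

```text
time: 15.78
tool_pos: [0.5387, -0.2252, 0.1698]
tool_rot: [-3.14, -0.001, 3.098]
contact_force: [-0.2, 1.6, -2.2]
opening: 0.0115
grip_force: 35.0
```

>>> {"api": "apply_moves", "payload": {"delta_pos": [[0, 0, -0.05], [0, 0, -0.13], [0, 0, -0.2], [0, 0, -0.27], [0, 0, -0.32], [0, 0, -0.34], [0, 0, -0.353], [0, 0, -0.353]], "dr": [[0, 0, 0], [0, 0, 0], [0, 0, 0], [0, 0, 0], [0, 0, 0], [0, 0, 0], [0, 0, 0], [0, 0, 0]], "jaw": [0, 0, 0, 0, 0, 0, 0, 0]}}

```text
time: 16.45
tool_pos: [0.539, -0.2203, 0.0302]
tool_rot: [3.141, -0.001, 3.101]
contact_force: [0.1, -0.8, -2.3]
opening: 0.0113
grip_force: 35.0
```

```bash
python3 -c "
from h import *
im,c=shot('scene','s7')
s=telemetry.observe();print(s['tool_pos'],s['tool_rot'],s['contact_force'],s['opening'])"
```

```text
[ 0.53975866 -0.22077579  0.0302521 ] [-3.14139200e+00  8.28978218e-04  3.10118673e+00] [-0.03074655  0.36743239 -0.8162188 ] 0.011562164121051726
```

>>> {"api": "apply_moves", "payload": {"delta_pos": [[0, 0, -0.003], [0, 0, -0.003], [0, 0, -0.003], [0, 0, -0.003], [0, 0, 0.05], [0, 0, 0.13], [0, 0, 0.23], [0, 0, 0.33]], "dr": [[0, 0, 0], [0, 0, 0], [0, 0, 0], [0, 0, 0], [0, 0, 0], [0, 0, 0], [0, 0, 0], [0, 0, 0]], "jaw": [0, 0.3, 0.3, 0.3, 0.3, 0.3, 0.4, 0.4]}}

```text
time: 17.17
tool_pos: [0.539, -0.2207, 0.1622]
tool_rot: [3.141, -0.001, 3.101]
contact_force: [0.1, -0.2, -0.1]
opening: 0.0349
grip_force: 0.0
```

>>> {"api": "apply_moves", "payload": {"delta_pos": [[-0.17, 0.68, 0], [-0.17, 0.68, 0], [-0.17, 0.68, 0], [-0.17, 0.68, 0], [-0.17, 0.68, 0], [-0.17, 0.68, 0], [-0.17, 0.68, 0], [-0.17, 0.68, 0]], "dr": [[0, 0, 0], [0, 0, -0.05], [0, 0, -0.1], [0, 0, -0.13], [0, 0, -0.13], [0, 0, -0.13], [0, 0, -0.13], [0, 0, -0.13]], "jaw": [0.45, 0.45, 0.45, 0.45, 0.45, 0.45, 0.45, 0.45]}}

```text
time: 17.83
tool_pos: [0.4696, 0.0556, 0.1614]
tool_rot: [3.14, -0.001, 3.04]
contact_force: [-0.7, 0.2, -0.0]
opening: 0.041
grip_force: 0.0
```

>>> {"api": "apply_moves", "payload": {"delta_pos": [[-0.17, 0.68, 0], [-0.17, 0.68, 0], [-0.17, 0.68, 0], [-0.17, 0.68, 0], [-0.17, 0.68, 0], [-0.17, 0.68, 0], [-0.17, 0.68, 0], [-0.17, 0.68, 0]], "dr": [[0, 0, 0], [0, 0, 0], [0, 0, 0], [0, 0, 0], [0, 0, 0], [0, 0, 0], [0, 0, 0], [0, 0, 0]], "jaw": [0.45, 0.45, 0.45, 0.45, 0.45, 0.45, 0.45, 0.45]}}

```text
time: 18.5
tool_pos: [0.4022, 0.3275, 0.1613]
tool_rot: [3.139, 0.001, 3.04]
contact_force: [0.2, -0.6, -0.0]
opening: 0.0413
grip_force: 0.0
```

>>> {"api": "apply_moves", "payload": {"delta_pos": [[0, 0, 0], [0, 0, 0], [0, 0, 0]], "dr": [[0, 0, 0], [0, 0, 0], [0, 0, 0]], "jaw": [0.45, 0.45, 0.45]}}

```text
time: 18.75
tool_pos: [0.4039, 0.3218, 0.1611]
tool_rot: [-3.141, 0.0, 3.034]
contact_force: [-1.1, -0.2, -0.4]
opening: 0.0413
grip_force: 0.0
```

```bash
python3 -c "
from h import *
im,c=shot('wrist','w8');im3,c3=shot('top','t8')
s=telemetry.observe();print(s['tool_pos'],s['tool_rot'])
for d in(0,15,-15): print(proj(c,[.4036+d*.001*.9945,.323-d*.001*.1045,.091])-[120,60])
cv2.imwrite('pics/w8c.png',np.hstack([im[60:420,120:520],cv2.resize(im3[210:345,380:530],(400,360))])[:,:,::-1])
"
```

```text
[0.40402689 0.32175756 0.1612224 ] [-3.14153195e+00  1.28850709e-04  3.03383249e+00]
[204.57563002 195.76185579]
[204.60710481 217.3856189 ]
[204.5429266  173.29400545]
```

View pics/w8c.png

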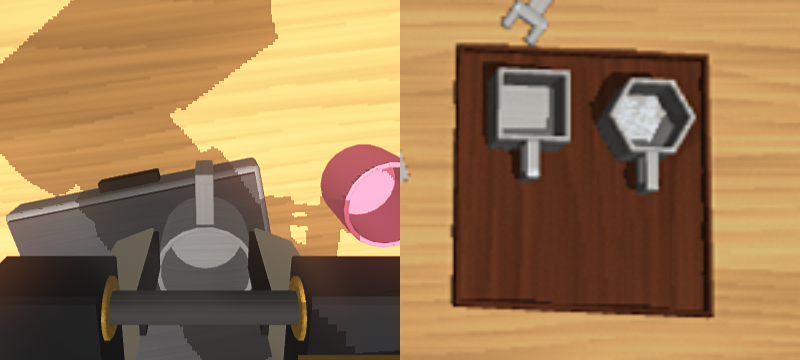

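>>> {"api": "apply_moves", "payload": {"delta_pos": [[0, 0.002, -0.1], [0, 0.002, -0.18], [0, 0.002, -0.257], [0, 0.002, -0.257], [0, 0.002, -0.257], [0, 0.002, -0.257], [0, 0.002, -0.257], [0, 0.002, -0.257]], "dr": [[0, 0, 0], [0, 0, 0], [0, 0, 0], [0, 0, 0], [0, 0, 0], [0, 0, 0], [0, 0, 0], [0, 0, 0]], "jaw": [0.45, 0.45, 0.45, 0.45, 0, 0, 0, 0], "force": 35}}

```text
time: 19.52
tool_pos: [0.4046, 0.3242, 0.0603]
tool_rot: [3.139, 0.003, 3.036]
contact_force: [-0.1, -0.0, -0.3]
opening: 0.0192
grip_force: 0.0
```

>>> {"api": "apply_moves", "payload": {"delta_pos": [[0, 0, 0], [0, 0, 0], [0, 0, 0.02], [0, 0, 0.06], [0, 0, 0.13], [0, 0, 0.2], [0, 0, 0.28], [0, 0, 0.28]], "dr": [[0, 0, 0], [0, 0, 0], [0, 0, 0], [0, 0, 0], [0, 0, 0], [0, 0, 0], [0, 0, 0], [0, 0, 0]], "jaw": [0, 0, 0, 0, 0, 0, 0, 0]}}

```text
time: 20.18
tool_pos: [0.4059, 0.3254, 0.1767]
tool_rot: [3.135, 0.009, 3.036]
contact_force: [0.5, 0.8, -2.0]
opening: 0.0116
grip_force: 34.9
```

```bash
python3 -c "
from h import *
s=telemetry.observe();print(s['tool_pos'],s['tool_rot'],s['opening'],s['grip_force'])"
```

```text
[0.40590008 0.3254026  0.17672909] [3.13505257 0.00854325 3.03600864] 0.011636740591277527 34.94939737021923
```

>>> {"api": "apply_moves", "payload": {"delta_pos": [[0, -0.06, 0], [0, -0.15, 0], [0, -0.24, 0], [0, -0.33, 0], [0, -0.42, 0], [0, -0.51, 0], [0, -0.6, 0], [0, -0.68, 0]], "dr": [[0, 0, 0], [0, 0, 0.05], [0, 0, 0.1], [0, 0, 0.13], [0, 0, 0.13], [0, 0, 0.13], [0, 0, 0.13], [0, 0, 0.13]], "jaw": [0, 0, 0, 0, 0, 0, 0, 0]}}

```text
time: 20.85
tool_pos: [0.4027, 0.05, 0.1704]
tool_rot: [-3.142, -0.0, 3.101]
contact_force: [0.4, -0.3, -1.7]
opening: 0.012
grip_force: 34.9
```

>>> {"api": "apply_moves", "payload": {"delta_pos": [[0.01, -0.09, 0], [0.02, -0.18, 0], [0.025, -0.27, 0], [0.025, -0.36, 0], [0.025, -0.45, 0], [0.025, -0.54, 0], [0.025, -0.62, 0], [0.025, -0.669, 0]], "dr": [[0, 0, 0], [0, 0, 0], [0, 0, 0], [0, 0, 0], [0, 0, 0], [0, 0, 0], [0, 0, 0], [0, 0, 0]], "jaw": [0, 0, 0, 0, 0, 0, 0, 0]}}

```text
time: 21.52
tool_pos: [0.413, -0.2189, 0.1703]
tool_rot: [-3.141, 0.0, 3.099]
contact_force: [0.8, 0.0, -1.3]
opening: 0.0117
grip_force: 34.9
```

>>> {"api": "apply_moves", "payload": {"delta_pos": [[0, 0, -0.05], [0, 0, -0.13], [0, 0, -0.2], [0, 0, -0.27], [0, 0, -0.32], [0, 0, -0.34], [0, 0, -0.353], [0, 0, -0.353]], "dr": [[0, 0, 0], [0, 0, 0], [0, 0, 0], [0, 0, 0], [0, 0, 0], [0, 0, 0], [0, 0, 0], [0, 0, 0]], "jaw": [0, 0, 0, 0, 0, 0, 0, 0]}}

```text
time: 22.18
tool_pos: [0.4131, -0.2156, 0.0295]
tool_rot: [3.141, -0.001, 3.101]
contact_force: [-0.3, 0.2, -0.7]
opening: 0.012
grip_force: 35.0
```

```bash
python3 -c "
from h import *
im,c=shot('scene','s9')
s=telemetry.observe();print(s['tool_pos'],s['tool_rot'],s['contact_force'],s['opening'])"
```

```text
[ 0.41370543 -0.2160387   0.02984802] [-3.14125523e+00  6.12577144e-04  3.10088503e+00] [ 0.08213279 -0.09834462 -1.4100366 ] 0.011786788624120114
```

>>> {"api": "apply_moves", "payload": {"delta_pos": [[0, 0, -0.003], [0, 0, -0.003], [0, 0, -0.003], [0, 0, -0.003], [0, 0, 0.05], [0, 0, 0.13], [0, 0, 0.23], [0, 0, 0.33]], "dr": [[0, 0, 0], [0, 0, 0], [0, 0, 0], [0, 0, 0], [0, 0, 0], [0, 0, 0], [0, 0, 0], [0, 0, 0]], "jaw": [0, 0.3, 0.3, 0.3, 0.3, 0.3, 0.4, 0.4]}}

```text
time: 22.9
tool_pos: [0.4128, -0.2154, 0.1625]
tool_rot: [3.141, -0.001, 3.101]
contact_force: [1.1, -0.0, 0.2]
opening: 0.0351
grip_force: 0.0
```

>>> {"api": "apply_moves", "payload": {"delta_pos": [[0.35, 0.4, 0.27], [0.35, 0.4, 0.27], [0.35, 0.4, 0.27], [0.35, 0.4, 0.27], [0.35, 0.4, 0.27], [0.35, 0.4, 0.27], [0.35, 0.4, 0.27], [0.35, 0.4, 0.27]], "dr": [[0, 0, 0], [0, 0, 0], [0, 0, 0], [0, 0, 0], [0, 0, 0], [0, 0, 0], [0, 0, 0], [0, 0, 0]], "jaw": [0.45, 0.45, 0.45, 0.45, 0.45, 0.45, 0.45, 0.45]}}

```text
time: 23.57
tool_pos: [0.5539, -0.0549, 0.2694]
tool_rot: [-3.141, 0.001, 3.104]
contact_force: [-0.9, -0.6, -0.6]
opening: 0.0411
grip_force: 0.0
```

>>> {"api": "apply_moves", "payload": {"delta_pos": [[0, 0, 0], [0, 0, 0], [0, 0, 0]], "dr": [[0, 0, 0], [0, 0, 0], [0, 0, 0]], "jaw": [0.45, 0.45, 0.45]}}

```text
time: 23.82
tool_pos: [0.5525, -0.0569, 0.2685]
tool_rot: [3.141, -0.002, 3.099]
contact_force: [-0.0, -0.1, -0.1]
opening: 0.0411
grip_force: 0.0
```

```bash
python3 -c "
from h import *
im,c=shot('wrist','w10');im3,c3=shot('top','t10')
s=telemetry.observe();print(s['time'],s['tool_pos'],s['tool_rot'])
cv2.imwrite('pics/w10c.png',cv2.resize(im[0:375],(800,469),interpolation=cv2.INTER_CUBIC)[:,:,::-1])
"
```

```text
23.9167 [ 0.55283791 -0.05676073  0.26878746] [ 3.14142393e+00 -8.53453280e-04  3.09921375e+00]
```

View pics/w10c.png

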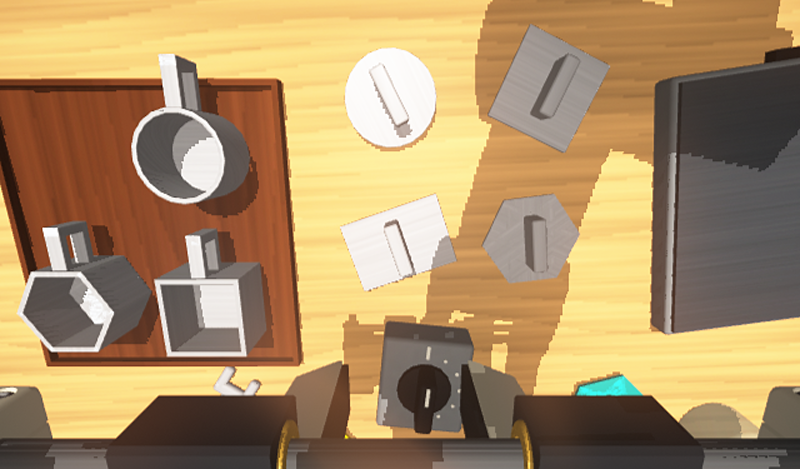

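```bash
cat > m2.py <<'E'
from h import *
c=cam('wrist')
P=lambda l,z:np.array([ray(c,u/1.25,v/1.25,z)[:2] for u,v in l])
a=lambda d:round(np.degrees(np.arctan2(d[1],d[0])),1)
def poly(n,l,z,N):
    q=P(l,z); L=len(l)
    print(n,q.mean(0).round(4),[round(np.linalg.norm(q[i]-q[i-1]),3) for i in range(L)],[round((a(q[i]-q[i-1])+0)%N,1) for i in range(L)])
def bar(n,e,z): q=P(e,z); print('  bar',n,q.mean(0).round(4),round(np.linalg.norm(q[1]-q[0]),3),a(q[0]-q[1]))
e=P([(344,94),(436,94),(390,48),(390,140)],.014);print('roundlid',e.mean(0),np.ptp(e,0))
bar('r',[(376,64),(402,122)],.044)
poly('sqlid',[(532,25),(609,67),(567,152),(489,117)],.014,90); bar('s',[(573,55),(549,114)],.044)
poly('hexlid',[(500,198),(552,194),(578,237),(554,280),(511,283),(482,243)],.014,60); bar('h',[(537,217),(540,270)],.044)
e=P([(132,154),(225,154),(178.5,107),(178.5,202)],.065);print('round',e.mean(0),np.ptp(e,0))
poly('sq',[(156,281),(243,279),(245,356),(160,356)],.065,90)
poly('hex',[(38,273),(90,269),(115,308),(97,349),(46,350),(20,312)],.065,60)
E
python3 m2.py
```

```text
roundlid [ 0.42795337 -0.06241109] [0.06770384 0.07353312]
  bar r [ 0.4301 -0.0623] 0.044 -156.9
sqlid [0.4311 0.0648] [np.float64(0.072), np.float64(0.07), np.float64(0.069), np.float64(0.071)] [np.float64(63.6), np.float64(62.7), np.float64(65.2), np.float64(65.3)]
  bar s [0.4297 0.0646] 0.042 158.7
hexlid [0.5503 0.0538] [np.float64(0.041), np.float64(0.044), np.float64(0.045), np.float64(0.043), np.float64(0.039), np.float64(0.046)] [np.float64(38.5), np.float64(31.9), np.float64(33.1), np.float64(33.8), np.float64(31.7), np.float64(35.1)]
  bar h [0.548  0.0535] 0.044 -174.3
round [ 0.46688686 -0.21704231] [0.06557272 0.06752796]
sq [ 0.5937 -0.2228] [np.float64(0.065), np.float64(0.069), np.float64(0.066), np.float64(0.071)] [np.float64(81.3), np.float64(88.9), np.float64(83.0), np.float64(87.6)]
hex [ 0.5822 -0.3288] [np.float64(0.039), np.float64(0.042), np.float64(0.035), np.float64(0.042), np.float64(0.042), np.float64(0.036)] [np.float64(23.1), np.float64(32.0), np.float64(20.3), np.float64(26.5), np.float64(28.8), np.float64(19.2)]
```

>>> {"api": "apply_moves", "payload": {"delta_pos": [[-0.307, 0.304, -0.3], [-0.307, 0.304, -0.3], [-0.307, 0.304, -0.3], [-0.307, 0.304, -0.3], [-0.307, 0.304, -0.3], [-0.307, 0.304, -0.3], [-0.307, 0.304, -0.3], [-0.307, 0.304, -0.3]], "dr": [[0, 0, -0.2], [0, 0, -0.4], [0, 0, -0.6], [0, 0, -0.81], [0, 0, -0.81], [0, 0, -0.81], [0, 0, -0.81], [0, 0, -0.81]], "jaw": [0.45, 0.45, 0.45, 0.45, 0.45, 0.45, 0.45, 0.45]}}

```text
time: 24.58
tool_pos: [0.4317, 0.0653, 0.1499]
tool_rot: [3.141, 0.002, 2.696]
contact_force: [0.2, 0.3, 1.0]
opening: 0.0413
grip_force: 0.0
```

```bash
python3 -c "
from h import *
im,c=shot('wrist','w11')
s=telemetry.observe();print(s['time'],s['tool_pos'],s['tool_rot'])
y=np.radians(-25.5);o=np.array([.430,.0647]);
for n,(dx,dy),z in [('c1',(36,36),.014),('c2',(36,-36),.014),('c3',(-36,-36),.014),('c4',(-36,36),.014),('b1',(22,0),.044),('b2',(-22,0),.044)]:
    p=o+.001*np.array([dx*np.cos(y)-dy*np.sin(y),dx*np.sin(y)+dy*np.cos(y)]);q=proj(c,[*p,z]);print(n,q.round());cv2.circle(im,tuple(int(v) for v in q.round()),3,(255,0,0),1)
cv2.imwrite('pics/w11c.png',im[100:400,140:540,::-1])
"
```

```text
24.6333 [0.43236074 0.0649888  0.15015065] [3.14051469e+00 2.84033360e-03 2.69530652e+00]
c1 [364. 268.]
c2 [278. 268.]
c3 [274. 182.]
c4 [368. 182.]
b1 [321. 266.]
b2 [321. 208.]
```

View pics/w11c.png

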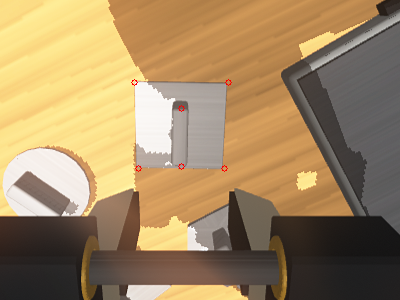

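The predicted corners lie on the square lid to within about 1 mm. Gripping it now.

>>> {"api": "apply_moves", "payload": {"delta_pos": [[-0.004, 0, -0.1], [-0.004, 0, -0.2], [-0.004, 0, -0.28], [-0.004, 0, -0.328], [-0.004, 0, -0.328], [-0.004, 0, -0.328], [-0.004, 0, -0.328], [-0.004, 0, -0.328]], "dr": [[0, 0, 0], [0, 0, 0], [0, 0, 0], [0, 0, 0], [0, 0, 0], [0, 0, 0], [0, 0, 0], [0, 0, 0]], "jaw": [0.45, 0.45, 0.45, 0.45, 0.45, 0, 0, 0], "force": 30}}

```text
time: 25.3
tool_pos: [0.4304, 0.0653, 0.0189]
tool_rot: [3.14, 0.002, 2.695]
contact_force: [0.2, 0.2, 0.2]
opening: 0.0257
grip_force: 0.0
```

>>> {"api": "apply_moves", "payload": {"delta_pos": [[0, 0, 0], [0, 0, 0], [0, 0, 0], [0, 0, 0]], "dr": [[0, 0, 0], [0, 0, 0], [0, 0, 0], [0, 0, 0]], "jaw": [0, 0, 0, 0]}}

```text
time: 25.63
tool_pos: [0.4296, 0.0656, 0.0186]
tool_rot: [3.141, 0.002, 2.696]
contact_force: [-0.8, -1.5, 6.6]
opening: 0.0118
grip_force: 30.0
```

>>> {"api": "apply_moves", "payload": {"delta_pos": [[0, 0, 0.03], [0, 0, 0.1], [0, 0, 0.2], [0, 0, 0.3], [0, 0, 0.4], [0, 0, 0.4]], "dr": [[0, 0, 0.1], [0, 0, 0.2], [0, 0, 0.4], [0, 0, 0.6], [0, 0, 0.81], [0, 0, 0.81]], "jaw": [0, 0, 0, 0, 0, 0]}}

```text
time: 26.13
tool_pos: [0.4327, 0.0658, 0.1848]
tool_rot: [3.141, 0.013, 3.106]
contact_force: [1.6, 0.3, -1.0]
opening: 0.0119
grip_force: 30.0
```

```bash
python3 -c "
from h import *
im,c=shot('wrist','w12')
s=telemetry.observe();print(s['time'],s['tool_pos'],s['tool_rot'],s['opening'])
"
```

```text
26.1833 [0.43125808 0.06583685 0.18155229] [3.1412734  0.00888939 3.10156999] 0.011863275410101855
```

>>> {"api": "apply_moves", "payload": {"delta_pos": [[0.05, -0.08, 0], [0.1, -0.17, 0], [0.15, -0.26, 0], [0.2, -0.35, 0], [0.25, -0.44, 0], [0.3, -0.53, 0], [0.35, -0.62, 0], [0.408, -0.715, 0]], "dr": [[0, 0, 0], [0, 0, 0], [0, 0, 0], [0, 0, 0], [0, 0, 0], [0, 0, 0], [0, 0, 0], [0, 0, 0]], "jaw": [0, 0, 0, 0, 0, 0, 0, 0]}}

```text
time: 26.85
tool_pos: [0.5904, -0.2194, 0.1756]
tool_rot: [3.14, -0.003, 3.099]
contact_force: [0.3, 0.4, 0.3]
opening: 0.0124
grip_force: 30.0
```

>>> {"api": "apply_moves", "payload": {"delta_pos": [[0, 0, 0], [0, 0, 0], [0, 0, -0.05], [0, 0, -0.1], [0, 0, -0.15], [0, 0, -0.19], [0, 0, -0.19], [0, 0, -0.19]], "dr": [[0, 0, 0], [0, 0, 0], [0, 0, 0], [0, 0, 0], [0, 0, 0], [0, 0, 0], [0, 0, 0], [0, 0, 0]], "jaw": [0, 0, 0, 0, 0, 0, 0, 0]}}

```text
time: 27.52
tool_pos: [0.5896, -0.2162, 0.1008]
tool_rot: [3.14, -0.003, 3.101]
contact_force: [0.3, -0.2, 0.4]
opening: 0.0118
grip_force: 30.0
```

```bash
python3 -c "
from h import *
im,c=shot('wrist','w13')
s=telemetry.observe();print(s['time'],s['tool_pos'],s['tool_rot'],s['contact_force'])
"
```

```text
27.5667 [ 0.59051211 -0.21685787  0.10215346] [ 3.14109769e+00 -5.42067444e-04  3.10131517e+00] [ 0.19405145 -0.07863521 -0.91787139]
```

>>> {"api": "apply_moves", "payload": {"delta_pos": [[0.006, -0.014, 0], [0.006, -0.014, 0], [0.006, -0.014, 0], [0.006, -0.014, -0.02], [0.006, -0.014, -0.035], [0.006, -0.014, -0.05], [0.006, -0.014, -0.055], [0.006, -0.014, -0.055]], "dr": [[0, 0, 0], [0, 0, 0], [0, 0, 0], [0, 0, 0], [0, 0, 0], [0, 0, 0], [0, 0, 0], [0, 0, 0]], "jaw": [0, 0, 0, 0, 0, 0, 0, 0]}}

```text
time: 28.23
tool_pos: [0.5925, -0.2231, 0.0787]
tool_rot: [3.141, -0.002, 3.101]
contact_force: [-0.0, -0.2, -1.9]
opening: 0.0117
grip_force: 30.0
```

```bash
python3 -c "
from h import *
s=telemetry.observe();print(s['time'],s['tool_pos'],s['tool_rot'],s['contact_force'],s['torque'])
"
```

```text
28.2333 [ 0.5925251  -0.22311602  0.07869667] [ 3.14056160e+00 -1.95961203e-03  3.10074415e+00] [-0.03865693 -0.23621282 -1.88838711] [ 0.10020143 -0.12395138  0.01503282]
```

The plug is in with no contact force. Pressing home.

>>> {"api": "apply_moves", "payload": {"delta_pos": [[0, 0, -0.007], [0, 0, -0.012], [0, 0, -0.016], [0, 0, -0.016], [0, 0, -0.018], [0, 0, -0.018]], "dr": [[0, 0, 0], [0, 0, 0], [0, 0, 0], [0, 0, 0], [0, 0, 0], [0, 0, 0]], "jaw": [0, 0, 0, 0, 0, 0]}}

```text
time: 28.73
tool_pos: [0.5933, -0.2235, 0.0737]
tool_rot: [-3.141, 0.001, 3.101]
contact_force: [-2.6, 0.9, 5.1]
opening: 0.0118
grip_force: 30.0
```

>>> {"api": "apply_moves", "payload": {"delta_pos": [[0, 0, 0], [0, 0, 0], [0, 0, 0], [0, 0, 0.05], [0, 0, 0.12], [0, 0, 0.2], [0, 0, 0.25], [0, 0, 0.25]], "dr": [[0, 0, 0], [0, 0, 0], [0, 0, 0], [0, 0, 0], [0, 0, 0], [0, 0, 0], [0, 0, 0], [0, 0, 0]], "jaw": [0.4, 0.4, 0.4, 0.4, 0.4, 0.4, 0.4, 0.4]}}

```text
time: 29.4
tool_pos: [0.5954, -0.2246, 0.1781]
tool_rot: [-3.138, 0.008, 3.101]
contact_force: [0.6, 0.3, 0.3]
opening: 0.037
grip_force: 0.0
```

>>> {"api": "apply_moves", "payload": {"delta_pos": [[-0.11, 0.692, 0], [-0.11, 0.692, 0], [-0.11, 0.692, 0], [-0.11, 0.692, 0], [-0.11, 0.692, 0], [-0.11, 0.692, 0], [-0.11, 0.692, 0], [-0.11, 0.692, 0]], "dr": [[0, 0, 0.1], [0, 0, 0.2], [0, 0, 0.256], [0, 0, 0.256], [0, 0, 0.256], [0, 0, 0.256], [0, 0, 0.256], [0, 0, 0.256]], "jaw": [0.45, 0.45, 0.45, 0.45, 0.45, 0.45, 0.45, 0.45]}}

```text
time: 30.07
tool_pos: [0.5474, 0.0587, 0.1721]
tool_rot: [3.139, -0.002, -3.049]
contact_force: [0.5, 0.5, -0.5]
opening: 0.0415
grip_force: 0.0
```

>>> {"api": "apply_moves", "payload": {"delta_pos": [[0, 0, 0], [0, 0, 0], [0, 0, 0]], "dr": [[0, 0, 0], [0, 0, 0], [0, 0, 0]], "jaw": [0.45, 0.45, 0.45]}}

```text
time: 30.32
tool_pos: [0.5493, 0.0521, 0.1723]
tool_rot: [-3.141, -0.0, -3.056]
contact_force: [-0.2, 0.1, -0.0]
opening: 0.0413
grip_force: 0.0
```

```bash
cat > chk.py <<'E'
import sys
from h import *
# bench-colour test: non-orange pixels near expected lid -> outline
def lid(tag,o,r=.07):
    im,c=shot('wrist',tag); s=telemetry.observe(); print(s['time'],s['tool_pos'].round(4),s['tool_rot'].round(3))
    hsv=cv2.cvtColor(im,cv2.COLOR_RGB2HSV); m=cv2.inRange(hsv,(0,0,0),(180,70,255))
    k=np.zeros_like(m); q=proj(c,[*o,.014]); R_=np.linalg.norm(proj(c,[o[0]+r,o[1],.014])-q)
    cv2.circle(k,tuple(int(v) for v in q),int(R_),255,-1); m&=k; m=cv2.morphologyEx(m,cv2.MORPH_OPEN,np.ones((3,3)))
    n,l,st,ce=cv2.connectedComponentsWithStats(m)
    i=1+np.argmax(st[1:,4]); p=np.argwhere(l==i)[:,::-1].astype(np.float32)
    h=cv2.convexHull(p)[:,0]; w=np.array([ray(c,u,v,.014)[:2] for u,v in h],np.float32)
    cc,rad=cv2.minEnclosingCircle(w*1000); rr=cv2.minAreaRect(w*1000)
    print('px',st[i],'circ',np.round(cc,1),round(rad,1),'rect',np.round(rr[0],1),np.round(rr[1],1),round(rr[2],1))
E
python3 -c "
from chk import *
lid('w14',[.549,.0537])"
```

```text
30.3667 [0.5494 0.052  0.1724] [-3.141 -0.    -3.056]
px [ 277  178   98   84 6231] circ [549.2  54.2] 42.5 rect [549.2  54.3] [73.7 83.6] 4.9
```

>>> {"api": "apply_moves", "payload": {"delta_pos": [[0, 0.005, -0.1], [0, 0.005, -0.2], [0, 0.005, -0.3], [0, 0.005, -0.384], [0, 0.005, -0.384], [0, 0.005, -0.384], [0, 0.005, -0.384], [0, 0.005, -0.384]], "dr": [[0, 0, 0], [0, 0, 0], [0, 0, 0], [0, 0, 0], [0, 0, 0], [0, 0, 0], [0, 0, 0], [0, 0, 0]], "jaw": [0.45, 0.45, 0.45, 0.45, 0.45, 0, 0, 0], "force": 30}}

```text
time: 31.03
tool_pos: [0.5495, 0.0546, 0.0194]
tool_rot: [-3.142, 0.0, -3.056]
contact_force: [0.1, -0.0, -0.7]
opening: 0.0259
grip_force: 0.0
```

>>> {"api": "apply_moves", "payload": {"delta_pos": [[0, 0, 0], [0, 0, 0], [0, 0, 0], [0, 0, 0]], "dr": [[0, 0, 0], [0, 0, 0], [0, 0, 0], [0, 0, 0]], "jaw": [0, 0, 0, 0]}}

```text
time: 31.37
tool_pos: [0.5494, 0.0551, 0.0196]
tool_rot: [-3.141, 0.001, -3.054]
contact_force: [-0.3, -1.8, 2.6]
opening: 0.0117
grip_force: 30.0
```

```bash
cat > rim.py <<'E'
from h import *
# w10 was taken at this pose
c=cam('wrist',dict(tool_pos=[.55283791,-.05676073,.26878746],tool_rot=[3.14142393,-8.5e-4,3.09921375]))
im=cv2.imread('pics/w10.png'); g=cv2.cvtColor(im,cv2.COLOR_BGR2GRAY)
for n,u0,u1,v0,v1 in [('hex',8,105,208,288),('sq',120,205,218,292),('round',98,187,82,168)]:
    for t in (190,215,235):
        m=np.zeros_like(g); m[v0:v1,u0:u1]=(g[v0:v1,u0:u1]>t)*255
        N,l,st,ce=cv2.connectedComponentsWithStats(m); i=1+np.argmax(st[1:,4])
        h=cv2.convexHull(np.argwhere(l==i)[:,::-1].astype(np.float32))[:,0]
        w=np.array([ray(c,u,v,.065)[:2] for u,v in h],np.float32)*1000
        cc,r=cv2.minEnclosingCircle(w); rr=cv2.minAreaRect(w)
        print(n,t,st[i],np.round(cc,1),round(r,1),np.round(rr[0],1),np.round(rr[1],1),round(rr[2],1))
cv2.imwrite('pics/f.png',cv2.resize(im[165:295,0:220],None,fx=3.6,fy=3.6,interpolation=cv2.INTER_CUBIC))
E
python3 rim.py
```

```text
hex 190 [   8  208   83   80 2240] [ 589.4 -345.8] 53.2 [ 590.  -336.3] [80.1 91.1] 73.2
hex 215 [   8  210   83   71 1763] [ 584.6 -340.7] 47.8 [ 582.5 -334.3] [80.6 73.2] 73.9
hex 235 [ 65 231  26  30 300] [ 580.2 -304. ] 16.1 [ 581.8 -306.2] [30.1 18.5] 36.5
sq 190 [ 124  223   73   62 1808] [ 592.9 -222.7] 45.9 [ 592.8 -222.7] [65.6 65.6] 87.6
sq 215 [ 124  224   73   61 1686] [ 593.4 -222.7] 45.5 [ 593.3 -222.7] [65.2 64.6] 87.6
sq 235 [160 229  29  25 331] [ 579.5 -206.7] 18.1 [ 579.  -207.1] [27.8 25.2] 89.6
round 190 [ 105   82   75   81 1857] [ 466.  -217.6] 35.0 [ 467.6 -217.7] [66.3 66.6] 52.0
round 215 [ 105   82   75   81 1755] [ 466.1 -217. ] 35.0 [ 467.5 -217.8] [66.1 65.6] 38.3
round 235 [ 105   87   74   75 1504] [ 467.6 -217.8] 33.2 [ 467.9 -218.1] [65.9 64.3] 87.6
```

```bash
cat >> rim.py <<'E'
print()
hsv=cv2.cvtColor(im,cv2.COLOR_BGR2HSV)
for t in (190,205,220):
  for S in (25,45):
    m=np.zeros_like(g); m[212:288,10:105]=((hsv[:,:,2]>t)&(hsv[:,:,1]<S))[212:288,10:105]*255
    N,l,st,ce=cv2.connectedComponentsWithStats(m); i=1+np.argmax(st[1:,4])
    h=cv2.convexHull(np.argwhere(l==i)[:,::-1].astype(np.float32))[:,0]
    ap=cv2.approxPolyDP(h,4,True)[:,0]
    w=np.array([ray(c,u,v,.065)[:2] for u,v in h],np.float32)*1000
    cc,r=cv2.minEnclosingCircle(w); rr=cv2.minAreaRect(w)
    W=np.array([ray(c,u,v,.065)[:2] for u,v in ap])*1000
    print(t,S,st[i],np.round(cc,1),round(r,1),np.round(rr[0],1),np.round(rr[1],1),round(rr[2],1),'poly',W.round(1).tolist())
E
python3 rim.py | sed '1,/^$/d'
```

```text
190 25 [  14  217   77   64 1112] [ 582.9 -331. ] 38.7 [ 582.9 -331.3] [76.7 67.1] 87.6 poly [[586.3, -293.4], [617.3, -313.2], [615.6, -351.4], [579.9, -369.0], [548.6, -348.8], [550.2, -310.7]]
190 45 [  14  217   77   64 1120] [ 583.  -331.2] 38.7 [ 582.9 -331.4] [77.  67.1] 87.6 poly [[586.3, -293.4], [617.3, -313.2], [615.6, -351.4], [579.9, -369.0], [548.6, -348.8], [550.2, -310.7]]
205 25 [  14  218   77   63 1050] [ 583.4 -331.3] 38.4 [ 583.4 -331.3] [76.7 66.1] 87.6 poly [[586.3, -293.4], [617.3, -313.2], [615.6, -351.4], [579.9, -369.0], [549.6, -349.1], [551.2, -310.9]]
205 45 [  14  218   77   63 1058] [ 583.6 -331.4] 38.5 [ 583.4 -331.4] [77.  66.1] 87.6 poly [[586.3, -293.4], [617.3, -313.2], [615.6, -351.4], [579.9, -369.0], [549.6, -349.1], [551.2, -310.9]]
220 25 [  14  218   77   63 1041] [ 583.4 -331.3] 38.4 [ 583.4 -331.3] [76.7 66.1] 87.6 poly [[586.3, -293.4], [617.3, -313.2], [615.6, -351.4], [579.9, -369.0], [549.6, -349.1], [551.2, -310.9]]
220 45 [  14  218   77   63 1046] [ 583.6 -331.4] 38.5 [ 583.4 -331.4] [77.  66.1] 87.6 poly [[586.3, -293.4], [617.3, -313.2], [615.6, -351.4], [579.9, -369.0], [549.6, -349.1], [551.2, -310.9]]
```

>>> {"api": "apply_moves", "payload": {"delta_pos": [[0, 0, 0.03], [0, 0, 0.1], [0, 0, 0.2], [0, 0, 0.3], [0, 0, 0.4], [0, -0.06, 0.41], [0, -0.14, 0.41], [0, -0.22, 0.41]], "dr": [[0, 0, 0], [0, 0, -0.1], [0, 0, -0.2], [0, 0, -0.256], [0, 0, -0.256], [0, 0, -0.256], [0, 0, -0.256], [0, 0, -0.256]], "jaw": [0, 0, 0, 0, 0, 0, 0, 0]}}

```text
time: 32.03
tool_pos: [0.5493, -0.0328, 0.1844]
tool_rot: [-3.141, 0.002, 3.103]
contact_force: [0.1, -0.1, -0.5]
opening: 0.0117
grip_force: 30.0
```

>>> {"api": "apply_moves", "payload": {"delta_pos": [[0.02, -0.09, 0], [0.03, -0.18, 0], [0.04, -0.27, 0], [0.05, -0.36, 0], [0.06, -0.45, 0], [0.07, -0.54, 0], [0.08, -0.63, 0], [0.085, -0.71, 0]], "dr": [[0, 0, 0], [0, 0, 0], [0, 0, 0], [0, 0, 0], [0, 0, 0], [0, 0, 0], [0, 0, 0], [0, 0, 0]], "jaw": [0, 0, 0, 0, 0, 0, 0, 0]}}

```text
time: 32.7
tool_pos: [0.583, -0.3187, 0.1828]
tool_rot: [3.141, -0.0, 3.1]
contact_force: [1.1, 0.8, -0.9]
opening: 0.0117
grip_force: 30.0
```

>>> {"api": "apply_moves", "payload": {"delta_pos": [[0, -0.033, 0], [0, -0.033, 0], [0, -0.033, -0.05], [0, -0.033, -0.1], [0, -0.033, -0.15], [0, -0.033, -0.19], [0, -0.033, -0.19], [0, -0.033, -0.19]], "dr": [[0, 0, 0], [0, 0, 0], [0, 0, 0], [0, 0, 0], [0, 0, 0], [0, 0, 0], [0, 0, 0], [0, 0, 0]], "jaw": [0, 0, 0, 0, 0, 0, 0, 0]}}

```text
time: 33.37
tool_pos: [0.5829, -0.3281, 0.1066]
tool_rot: [3.14, -0.002, 3.102]
contact_force: [0.6, -0.1, -0.4]
opening: 0.0117
grip_force: 30.0
```

```bash
python3 -c "
from h import *
im,c=shot('wrist','w15')
s=telemetry.observe();print(s['time'],s['tool_pos'],s['tool_rot'],s['contact_force'])
"
```

```text
33.4167 [ 0.5836297  -0.32885799  0.10798509] [3.14148852e+00 5.28605310e-04 3.10186369e+00] [-0.12297829 -0.04556168 -0.09173221]
```

>>> {"api": "apply_moves", "payload": {"delta_pos": [[0, -0.006, 0], [0, -0.006, 0], [0, -0.006, -0.02], [0, -0.006, -0.04], [0, -0.006, -0.055], [0, -0.006, -0.068], [0, -0.006, -0.068], [0, -0.006, -0.068]], "dr": [[0, 0, 0], [0, 0, 0], [0, 0, 0], [0, 0, 0], [0, 0, 0], [0, 0, 0], [0, 0, 0], [0, 0, 0]], "jaw": [0, 0, 0, 0, 0, 0, 0, 0]}}

```text
time: 34.08
tool_pos: [0.5829, -0.3321, 0.0792]
tool_rot: [3.141, -0.001, 3.101]
contact_force: [-0.6, 0.2, -1.0]
opening: 0.012
grip_force: 30.0
```

```bash
python3 -c "
from h import *
s=telemetry.observe();print(s['time'],s['tool_pos'],s['tool_rot'],s['contact_force'],s['torque'])
"
```

```text
34.0833 [ 0.58286648 -0.33208609  0.07923231] [ 3.14078191e+00 -1.01817171e-03  3.10072040e+00] [-0.59187136  0.15991468 -0.96250483] [ 0.08604257 -0.13913684 -0.00572751]
```

>>> {"api": "apply_moves", "payload": {"delta_pos": [[0, 0, -0.007], [0, 0, -0.012], [0, 0, -0.015], [0, 0, -0.015], [0, 0, -0.017], [0, 0, -0.017]], "dr": [[0, 0, 0], [0, 0, 0], [0, 0, 0], [0, 0, 0], [0, 0, 0], [0, 0, 0]], "jaw": [0, 0, 0, 0, 0, 0]}}

```text
time: 34.58
tool_pos: [0.5833, -0.3324, 0.0746]
tool_rot: [-3.141, 0.001, 3.101]
contact_force: [-3.3, 1.8, 7.2]
opening: 0.0118
grip_force: 30.0
```

>>> {"api": "apply_moves", "payload": {"delta_pos": [[0, 0, 0], [0, 0, 0], [0, 0, 0], [0, 0, 0.05], [0, 0, 0.12], [0, 0, 0.2], [0, 0, 0.25], [0, 0, 0.25]], "dr": [[0, 0, 0], [0, 0, 0], [0, 0, 0], [0, 0, 0], [0, 0, 0], [0, 0, 0], [0, 0, 0], [0, 0, 0]], "jaw": [0.4, 0.4, 0.4, 0.4, 0.4, 0.4, 0.4, 0.4]}}

```text
time: 35.25
tool_pos: [0.5852, -0.3337, 0.1787]
tool_rot: [-3.136, 0.008, 3.101]
contact_force: [0.8, -0.1, 1.0]
opening: 0.0368
grip_force: 0.0
```

>>> {"api": "apply_moves", "payload": {"delta_pos": [[-0.385, 0.674, 0], [-0.385, 0.674, 0], [-0.385, 0.674, 0], [-0.385, 0.674, 0], [-0.385, 0.674, 0], [-0.385, 0.674, 0], [-0.385, 0.674, 0], [-0.385, 0.674, 0]], "dr": [[0, 0, 0.12], [0, 0, 0.24], [0, 0, 0.36], [0, 0, 0.48], [0, 0, 0.6], [0, 0, 0.72], [0, 0, 0.84], [0, 0, 0.88]], "jaw": [0.45, 0.45, 0.45, 0.45, 0.45, 0.45, 0.45, 0.45]}}

```text
time: 35.92
tool_pos: [0.4256, -0.059, 0.1723]
tool_rot: [3.138, -0.002, -2.738]
contact_force: [-0.6, 0.8, 0.1]
opening: 0.0415
grip_force: 0.0
```

>>> {"api": "apply_moves", "payload": {"delta_pos": [[0, 0, 0], [0, 0, 0], [0, 0, 0]], "dr": [[0, 0, 0], [0, 0, 0], [0, 0, 0]], "jaw": [0.45, 0.45, 0.45]}}

```text
time: 36.17
tool_pos: [0.4298, -0.0632, 0.173]
tool_rot: [-3.141, 0.0, -2.743]
contact_force: [0.1, -0.9, 0.2]
opening: 0.0412
grip_force: 0.0
```

```bash
python3 -c "
from chk import *
lid('w16',[.429,-.0625])"
```

```text
36.2167 [ 0.4299 -0.0635  0.173 ] [-3.141  0.    -2.743]
px [ 282  178   84   83 5513] circ [429.9 -62.8] 36.9 rect [429.8 -63. ] [72.9 72. ] 22.9
```

>>> {"api": "apply_moves", "payload": {"delta_pos": [[0, 0, -0.1], [0, 0, -0.2], [0, 0, -0.3], [0, 0, -0.384], [0, 0, -0.384], [0, 0, -0.384], [0, 0, -0.384], [0, 0, -0.384]], "dr": [[0, 0, 0], [0, 0, 0], [0, 0, 0], [0, 0, 0], [0, 0, 0], [0, 0, 0], [0, 0, 0], [0, 0, 0]], "jaw": [0.45, 0.45, 0.45, 0.45, 0.45, 0, 0, 0], "force": 30}}

```text
time: 36.88
tool_pos: [0.4295, -0.0633, 0.0196]
tool_rot: [-3.142, 0.0, -2.743]
contact_force: [-0.0, 0.6, -0.4]
opening: 0.0259
grip_force: 0.0
```

>>> {"api": "apply_moves", "payload": {"delta_pos": [[0, 0, 0], [0, 0, 0], [0, 0, 0], [0, 0, 0]], "dr": [[0, 0, 0], [0, 0, 0], [0, 0, 0], [0, 0, 0]], "jaw": [0, 0, 0, 0]}}

```text
time: 37.22
tool_pos: [0.4294, -0.0628, 0.0199]
tool_rot: [-3.141, 0.001, -2.742]
contact_force: [-0.6, -1.1, 2.2]
opening: 0.0124
grip_force: 30.0
```

>>> {"api": "apply_moves", "payload": {"delta_pos": [[0, 0, 0.03], [0, 0, 0.1], [0, 0, 0.2], [0, 0, 0.3], [0.02, -0.05, 0.35], [0.04, -0.13, 0.37], [0.06, -0.22, 0.37], [0.08, -0.31, 0.37]], "dr": [[0, 0, 0], [0, 0, 0], [0, 0, 0], [0, 0, 0], [0, 0, 0], [0, 0, 0], [0, 0, 0], [0, 0, 0]], "jaw": [0, 0, 0, 0, 0, 0, 0, 0]}}

```text
time: 37.88
tool_pos: [0.4616, -0.1878, 0.1688]
tool_rot: [-3.14, 0.002, -2.741]
contact_force: [1.2, -0.4, -1.4]
opening: 0.0117
grip_force: 30.0
```

>>> {"api": "apply_moves", "payload": {"delta_pos": [[0.015, -0.08, 0], [0.015, -0.08, -0.02], [0.015, -0.08, -0.06], [0.015, -0.08, -0.1], [0.015, -0.08, -0.14], [0.015, -0.08, -0.16], [0.015, -0.08, -0.16], [0.015, -0.08, -0.16]], "dr": [[0, 0, 0], [0, 0, 0], [0, 0, 0], [0, 0, 0], [0, 0, 0], [0, 0, 0], [0, 0, 0], [0, 0, 0]], "jaw": [0, 0, 0, 0, 0, 0, 0, 0]}}

```text
time: 38.55
tool_pos: [0.467, -0.2183, 0.1036]
tool_rot: [3.141, -0.0, -2.742]
contact_force: [-0.5, -0.1, -0.5]
opening: 0.0116
grip_force: 30.0
```

```bash
python3 -c "
from h import *
im,c=shot('wrist','w17')
s=telemetry.observe();print(s['time'],s['tool_pos'],s['tool_rot'],s['contact_force'])
"
```

```text
38.6 [ 0.46747624 -0.21859938  0.10416707] [-3.14104114e+00  4.74710804e-04 -2.74212843e+00] [ 0.27986942 -0.80519422 -1.07895263]
```

>>> {"api": "apply_moves", "payload": {"delta_pos": [[0, 0, -0.02], [0, 0, -0.04], [0, 0, -0.05], [0, 0, -0.06], [0, 0, -0.06], [0, 0, -0.06]], "dr": [[0, 0, 0], [0, 0, 0], [0, 0, 0], [0, 0, 0], [0, 0, 0], [0, 0, 0]], "jaw": [0, 0, 0, 0, 0, 0]}}

```text
time: 39.1
tool_pos: [0.4671, -0.2186, 0.0793]
tool_rot: [3.141, -0.0, -2.742]
contact_force: [0.0, 0.7, -1.3]
opening: 0.0115
grip_force: 30.0
```

>>> {"api": "apply_moves", "payload": {"delta_pos": [[0, 0, -0.006], [0, 0, -0.01], [0, 0, -0.013], [0, 0, -0.015], [0, 0, -0.016], [0, 0, -0.016]], "dr": [[0, 0, 0], [0, 0, 0], [0, 0, 0], [0, 0, 0], [0, 0, 0], [0, 0, 0]], "jaw": [0, 0, 0, 0, 0, 0]}}

```text
time: 39.6
tool_pos: [0.4673, -0.2187, 0.0749]
tool_rot: [-3.141, 0.001, -2.742]
contact_force: [-4.5, 1.5, 14.3]
opening: 0.0117
grip_force: 30.0
```

Seated. Releasing, retreating over the bench, and checking.

>>> {"api": "apply_moves", "payload": {"delta_pos": [[0, 0, 0], [0, 0, 0], [0, 0, 0], [0, 0, 0.05], [0, 0, 0.12], [0, 0, 0.2], [0, 0, 0.3], [0, 0, 0.35]], "dr": [[0, 0, 0], [0, 0, 0], [0, 0, 0], [0, 0, 0], [0, 0, 0], [0, 0, 0], [0, 0, 0], [0, 0, 0]], "jaw": [0.4, 0.4, 0.4, 0.4, 0.4, 0.4, 0.4, 0.4]}}

```text
time: 40.27
tool_pos: [0.4683, -0.2194, 0.2172]
tool_rot: [-3.137, 0.003, -2.742]
contact_force: [1.3, -1.3, 1.1]
opening: 0.0367
grip_force: 0.0
```

>>> {"api": "apply_moves", "payload": {"delta_pos": [[0, 0.8, 0.1], [0, 0.8, 0.1], [0, 0.8, 0.1], [0, 0.8, 0.1], [0, 0.8, 0.1], [0, 0.8, 0.1], [0, 0.8, 0.1], [0, 0.8, 0.1]], "dr": [[0, 0, 0], [0, 0, 0], [0, 0, 0], [0, 0, 0], [0, 0, 0], [0, 0, 0], [0, 0, 0], [0, 0, 0]], "jaw": [0.4, 0.4, 0.4, 0.4, 0.4, 0.4, 0.4, 0.4]}}

```text
time: 40.93
tool_pos: [0.4666, 0.1043, 0.2535]
tool_rot: [3.141, 0.001, -2.741]
contact_force: [0.3, 1.0, 0.2]
opening: 0.0368
grip_force: 0.0
```

```bash
python3 -c "
from h import *
im,c=shot('scene','s18');im3,c3=shot('top','t18')
cv2.imwrite('pics/z.png',np.hstack([cv2.resize(im[110:310,140:360],(440,400)),cv2.resize(im3[200:340,340:504],(360,400))])[:,:,::-1])
s=telemetry.observe();print(s['time'],s['tool_pos'])
"
```

```text
41.0333 [0.46694703 0.10542007 0.25361784]
```

View pics/z.png

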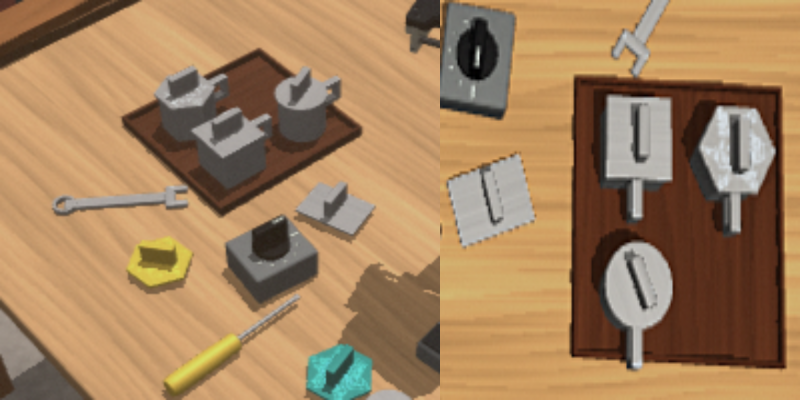

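All three tins stand upright in the tray with level, matching lids, the dial points at the off mark, and the bystanders in view look undisturbed. Handing in.

```bash
python3 -c "
from h import *
print(job.hand_in())"
```

```text
the job is handed in; nothing more can be done
None
```

The job is handed in: the dial was turned to its anticlockwise stop first, then the round, square and hex tins were stood upright in the tray, each closed with its own lid; the oblong lid was spare.

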